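# Clear the syrup rack and restock it from the delivery bin

### The arm

A 6-joint arm with a two-finger parallel gripper is mounted at the origin on the work surface. World frame = base frame: x ahead of the robot, y to its left, z up, the work surface at z = 0. Lengths are in m, angles in rad, forces in N, time in s.
With the tool pointing down it reaches from about 0.375 to 0.975 m from the base axis. Payload 3.8 kg.
Tool frame: the origin (TCP) lies at the very end of the fingers, on their centre line; the grasp point (between the pads) lies 19 mm behind it; y points along the fingers, x is the direction in which the jaws open and shut, and the axes are right-handed (so a half turn about y gives the same grasp; the last joint's range is limited). The gripper opens to 85 mm and grips with 20 to 120 N. Pads are 22 mm wide; open, the fingers measure 114 mm over their backs; the gripper's body (76 mm by 85 mm) begins 54 mm behind the grasp point. The pads swing forward as they close: fully open they stand 13 mm farther back than shut.
Start: joints at [1.08, 0.264, 1.604, -0, 1.274, -0.037], TCP at [0.296, 0.607, 0.231] pointing down, gripper open.
Joint ranges: [-2.63, 2.63], [-0.94, 2.18], [0.31, 2.57], [-1.31, 4.45], [0, 2.66], [-2.55, 2.55]. Speed limits (rad/s): [2.57, 2.57, 3.14, 3.14, 3.14, 3.14].

### API

Orientations are given as a rotation vector (axis times angle).
In Python, from workcell import bot, cams gives the robot as it stands.
- The arm moves only by the tool play_rows, never from a script. Its argument "motion" is a list of rows, each a list of 2 entries, a list of its own where there are three numbers: the shift along the world's x, y, z normalised to -1 to 1, where 1 is 400 mm, then the turn, a rotation vector about the world's x, y, z normalised to -1 to 1, where 1 is pi/4 rad. In form: [[[tx, ty, tz], [ax, ay, az]], ...]. A call has 1 to 10 rows; each row is the pose to reach, as a shift and turn from the pose commanded when the call began; what a row does not reach only later rows make up. A row lasts 1/8 s, in which the tool goes at most 62.5 mm and 10.7 degrees, less where a joint would pass 70% of its speed; a pose out of reach is approached as far as the arm can. A call with a number of a shift or a turn outside -1 to 1 is refused whole. A call with a gripper value outside its range is refused whole. "gripper" is the closure, from 0 (fully open) to 1 (shut), set as the call begins (left out, the last holds). The fingers move at their own pace and stop on an object; "squeeze" is the grip in N (left out, the last holds). Time passes only in rows, so rows that repeat a pose let the fingers close. It gives the time, the measured TCP pose, the force and the opening at its end, in the units of the state.
- bot.read_state(): the state, without advancing time (a new reading comes with each control period).
- cams.read_camera(name): name is "scene" or "side" or "wrist"; returns (picture, depth): 400x640x3 uint8, red, green, blue; 400x640 float32, m along the optical axis (not along the pixel's ray), 0 where there is no reading.
- cams.calibration(name): a dict with "mtx" (3x3 intrinsics, pixels), "R" (3x3) and "t" (3): a world point X has camera coordinates R X + t; the wrist camera has in their place "tool_from_camera" (4x4, takes a point from camera to tool coordinates, whose origin is the TCP and whose axes are the tool frame's). Camera axes: x right, y down, z forward; pixel columns grow to the right and rows downward; lengths in m; the calibration is good to about 2 mm. A picture is of the moment at which its call begins: read the wrist's pose just before it. calibration takes no time and is no camera call.
- bot.finish_job(): hands the job in, once; it reports no verdict.
Trained networks look in the newest picture that a camera, given by its name, has taken for a name from the list of things; names that differ only in an ending like _2 or _b are one class to them, and where a whole thing is asked for, a point or a joint stands for the part that bears it (a point fixed in the world has none). Each returns a list of dicts, best first, with "conf" (0 to 1); they miss things now and then, are a little off and sometimes report something else, mostly with a low value. They report only what shows in the picture. A call takes as long as a camera call. They do not tell look-alikes from the thing itself.
- cams.recognise(camera, label): "xyz" ([x, y, z] in m, in the coordinates of the camera as it stood for that picture, good to about 4 mm: the middle of the surface that is visible of it).
- cams.regions_of(camera, label): "mask" (400x640 bool, what is visible of it).
- cams.mark_of(camera, label): "xyz" ([x, y, z] in m, in the coordinates of the camera as it stood for that picture, good to about 4 mm: a listed point, or the origin of a listed thing).
The state is a dict: "time": time; "q": joint angles; "joint_vel": joint speeds; "joint_torque": joint torques, N m; "tool_pos": TCP position; "tcp_rot": TCP orientation; "wrist_force": force on the tool from outside, world axes, zero at the start; "torque": the same for the moment, N m; "width": opening from 0.0 (shut) to 1.0 (fully open).
Only numpy, scipy, OpenCV 4.12 (cv2) and the standard library are available. Lean on these libraries where they do the work, as an engineer would, in place of code of your own. Each camera call takes 0.05 s, during which the arm holds its last target.

### The job

Get the syrup rack of the shaved-ice counter ready for opening: first lift the ice pail off the wire rack and set it down upright in the middle of the rubber drip mat; then take every syrup bottle out of the delivery bin, the one wedged in the narrow bay too, and set each down gently so that it stands upright on the floor of the wire rack. Leave the cups, the topping jar and the scoop where they are.

Things in the scene. Friction and masses are not known exactly. Their poses are not given: they have to be found in the camera images.
- bin: Grey plastic delivery bin, fixed to the counter, open on top: outside 138 mm (its x) by 225 mm (its y), 105 mm high, walls and floor 5 mm thick. Origin at the centre of its underside. One divider as high as the walls, along its x, makes a wide bay (128 by 144 mm inside, middle at y = -35.5 mm) with upright bottles and a narrow bay (128 by 66 mm inside, middle at y = +74.5 mm) with the wedged bottle.
- rack: White raised wire rack for bottles, fixed to the counter: inside 155 mm (its x) by 230 mm (its y), flat wire floor 30 mm above the counter, guard rail all round whose top is 86 mm above the counter, corner posts no higher. Outside 167 by 242 mm. Origin at its middle on the counter's level, z up. It has room for six bottles, two by three.
- mat: Black rubber drip mat, 160 mm square and 6 mm thick, fixed to the counter. Origin at the centre of its underside.
- pail: Open steel ice pail, 98 mm across at the foot, 116 mm at the rim, rim 98 mm high, with a rigid arched handle over its mouth; about 0.45 kg. Starts on the rack's floor. Origin at the centre of its underside, z up, handle along its y axis; the handle's two ends lie at most 64 mm from the axis.
- pail_grip (a point): Middle of the pail handle's level black grip, 169 mm above the pail's underside: a round bar 16 mm thick and 60 mm long along the pail's y axis. Free space of 60 mm below it.
- wedged_bottle: Same make and frame as bottle1. It starts tipped over and wedged in the bin's narrow bay, leaning about 41 degrees from the vertical towards the bin's +x: its foot is caught in the bottom corner at the -x wall, its side lies on the rim of the +x wall, and its neck sticks out above and just beyond that rim.
- cups: Bystander: stack of paper cups standing on the counter, 86 mm across, 135 mm high. Origin at the centre of its underside.
- topping_jar: Bystander: brown topping jar with a steel lid, 68 mm across, 100 mm high, standing on the counter. Origin at the centre of its underside.
- scoop: Bystander: aluminium ice scoop lying on the counter, 100 by 66 mm and 40 mm high with a black handle of 85 mm towards its -x. Origin at the middle of the scoop's underside.
- bottle1: White plastic syrup bottle, about 0.32 kg: round body 56 mm across up to 142 mm, shoulder to 158 mm, then a straight grey neck and cap 26 mm across (29 mm below 171 mm) up to 205 mm. Origin at the centre of its underside, z axis towards its cap. At the start it stands upright in the bin's wide bay, on the 5 mm floor. It may be absent.
- bottle2: White plastic syrup bottle, about 0.32 kg: round body 56 mm across up to 142 mm, shoulder to 158 mm, then a straight grey neck and cap 26 mm across (29 mm below 171 mm) up to 205 mm. Origin at the centre of its underside, z axis towards its cap. At the start it stands upright in the bin's wide bay, on the 5 mm floor. It may be absent.
- bottle3: White plastic syrup bottle, about 0.32 kg: round body 56 mm across up to 142 mm, shoulder to 158 mm, then a straight grey neck and cap 26 mm across (29 mm below 171 mm) up to 205 mm. Origin at the centre of its underside, z axis towards its cap. At the start it stands upright in the bin's wide bay, on the 5 mm floor. It may be absent.
- bottle4: White plastic syrup bottle, about 0.32 kg: round body 56 mm across up to 142 mm, shoulder to 158 mm, then a straight grey neck and cap 26 mm across (29 mm below 171 mm) up to 205 mm. Origin at the centre of its underside, z axis towards its cap. At the start it stands upright in the bin's wide bay, on the 5 mm floor. It may be absent.
Not all that is in view belongs to the job. Leave any blue or green look-alike of the bottle1 alone.

How it is judged:
On the way, in this order (a step that is already met when the one before it is completed fails the run):
1. the pail stands upright on the drip mat, let go (horizontal distance between pail and mat below 0.032 m and height (world z) of pail below 0.011 m and angle between pail's own z axis and vertical below 0.08 rad and linear speed of pail below 0.04 m/s and contact force between pail and the fingers below 0.1 N), for 0.2 s.
2. every bottle stands upright on the rack's floor (x of bottle1 in the frame of rack between -0.052 and 0.052 m and y of bottle1 in the frame of rack between -0.09 and 0.09 m and height (world z) of bottle1 between 0.024 and 0.036 m and angle between each of bottle1, bottle2, bottle3, bottle4, wedged_bottle's own z axis and vertical below 0.1 rad and x of bottle2 in the frame of rack between -0.052 and 0.052 m and y of bottle2 in the frame of rack between -0.09 and 0.09 m and height (world z) of bottle2 between 0.024 and 0.036 m and x of bottle3 in the frame of rack between -0.052 and 0.052 m and y of bottle3 in the frame of rack between -0.09 and 0.09 m and height (world z) of bottle3 between 0.024 and 0.036 m and x of bottle4 in the frame of rack between -0.052 and 0.052 m and y of bottle4 in the frame of rack between -0.09 and 0.09 m and height (world z) of bottle4 between 0.024 and 0.036 m and x of wedged_bottle in the frame of rack between -0.052 and 0.052 m and y of wedged_bottle in the frame of rack between -0.09 and 0.09 m and height (world z) of wedged_bottle between 0.024 and 0.036 m), for 0.2 s.
At the end, for the whole second after the job is handed in: The pail stands on the mat (its centre within 32 mm of the mat's centre, tilt under 0.08 rad) and every bottle that is there stands within the rack's rails on its floor (tilt under 0.10 rad, underside within 6 mm of the floor), all let go and at rest (all of step 1 and all of step 2 and linear speed of each of bottle1, bottle2, bottle3, bottle4, wedged_bottle below 0.04 m/s and contact force between each of bottle1, bottle2, bottle3, bottle4, wedged_bottle and the fingers below 0.1 N); the robot touches nothing.
It fails at once if the cups are pushed aside or knocked over (distance of cups from where it was at the start of the episode above 0.03 m or angle between cups's own z axis and vertical above 0.3 rad).
It fails at once if the topping jar is pushed aside or knocked over (distance of topping_jar from where it was at the start of the episode above 0.03 m or angle between topping_jar's own z axis and vertical above 0.3 rad).
It fails at once if the scoop is pushed aside or knocked over (distance of scoop from where it was at the start of the episode above 0.03 m or angle between scoop's own z axis and vertical above 0.3 rad).
It fails at once if a bottle is let fall, out of the fingers, from more than about 4 cm above the rack's floor ((height (world z) of bottle1 above 0.06 m and linear speed of bottle1 above 0.5 m/s and contact force between bottle1 and the fingers below 0.1 N) or (height (world z) of bottle2 above 0.06 m and linear speed of bottle2 above 0.5 m/s and contact force between bottle2 and the fingers below 0.1 N) or (height (world z) of bottle3 above 0.06 m and linear speed of bottle3 above 0.5 m/s and contact force between bottle3 and the fingers below 0.1 N) or (height (world z) of bottle4 above 0.06 m and linear speed of bottle4 above 0.5 m/s and contact force between bottle4 and the fingers below 0.1 N) or (height (world z) of wedged_bottle above 0.06 m and linear speed of wedged_bottle above 0.5 m/s and contact force between wedged_bottle and the fingers below 0.1 N)).
Of bottle1, bottle2, bottle3, bottle4 only 3 to 4 are there at a start; the rules pass over those that are not, and their reading is None.
At some moment in a run one of pail may be knocked a few centimetres aside while the robot is not near it.
It also fails if it takes over 210 s, if anything falls off the work surface, if the arm or the gripper's body presses on something with over 40 N, if the wrist force passes 120 N, or if a joint passes its speed limit or range.

## Working session

There is one attempt and no reset: what is moved stays moved. The work goes in short steps, Python scripts to look and compute and a tool call to move; the robot and the scene stay as the last step left them, time stands still between calls to the robot, and variables do not carry over. Pictures are saved under pics/ and viewed, and the job is handed in when it is done.

Besides the shell and the picture viewer there is one more tool, called after "Call:" as a command line: name --argument value ..., lists and objects as JSON in quotes. play_rows: Moves the arm, as the interface text tells. Its arguments: {"type":"object","properties":{"motion":{"type":"array","items":{"type":"array"}},"gripper":{"type":"number"},"squeeze":{"type":"number"}},"required":["motion"]}

```bash
ls; mkdir -p pics; cat > h.py <<'E'
from workcell import bot,cams
import numpy as np,cv2
from scipy.spatial.transform import Rotation as R
def toW(cam,p,st=None):
    c=cams.calibration(cam); p=np.asarray(p,float)
    if cam=='wrist':
        st=st or bot.read_state()
        T=np.array(c['tool_from_camera']); q=p@T[:3,:3].T+T[:3,3]
        return q@R.from_rotvec(st['tcp_rot']).as_matrix().T+np.array(st['tool_pos'])
    return (p-np.array(c['t']))@np.array(c['R'])
def shot(cam,name):
    st=bot.read_state(); im,d=cams.read_camera(cam)
    cv2.imwrite('pics/'+name+'.png',im[:,:,::-1]); return im,d,st
def cloud(cam,d,st=None):
    K=np.array(cams.calibration(cam)['mtx']); v,u=np.mgrid[:400,:640]
    p=np.stack([(u-K[0,2])/K[0,0]*d,(v-K[1,2])/K[1,1]*d,d],-1)
    W=toW(cam,p.reshape(-1,3),st).reshape(400,640,3); W[d==0]=np.nan; return W
E
python3 - <<'E'
from h import *
s=bot.read_state(); print(s)
for c in('scene','side','wrist'):
    im,d,st=shot(c,c+'0'); np.save(f'{c}0.npy',cloud(c,d,st))
    if c=='wrist': continue
    for l in ['bin','rack','mat','pail','pail_grip','wedged_bottle','bottle1','cups','topping_jar','scoop']:
        for r in cams.mark_of(c,l): print(c,l,round(r['conf'],2),toW(c,r['xyz']).round(3))
E
```

```text
pics
{'time': 0.0, 'q': array([ 1.08009857e+00,  2.64750972e-01,  1.60541082e+00, -1.50300539e-05,
        1.27372561e+00, -3.68742395e-02]), 'joint_vel': array([-1.31429371e-03,  4.74790094e-05, -4.79280591e-04, -6.11169299e-04,
       -3.00383817e-04,  8.31725627e-04]), 'joint_torque': array([ 8.49512489e-04, -5.15140986e+01, -3.67308390e+01,  1.48509599e-05,
        1.32897100e-02,  1.63428848e-05]), 'tool_pos': array([0.29555617, 0.60600954, 0.22994364]), 'tcp_rot': array([-1.39154095, -0.8672814 ,  0.87053207]), 'wrist_force': array([ 0.04760175, -0.06058615, -0.43426222]), 'torque': array([ 0.04623513, -0.01596146, -0.01246219]), 'width': 0.9994123174815386}
scene bin 0.8 [ 0.601  0.009 -0.003]
scene bin 0.57 [0.493 0.27  0.197]
scene rack 0.81 [ 0.491  0.311 -0.003]
scene mat 0.77 [ 0.475 -0.316  0.001]
scene pail 0.75 [0.487 0.272 0.03 ]
scene pail_grip 0.87 [0.49  0.269 0.197]
scene wedged_bottle 0.9 [0.583 0.091 0.021]
scene bottle1 0.93 [0.569 0.018 0.006]
scene bottle1 0.93 [ 0.384 -0.104 -0.001]
scene bottle1 0.77 [ 0.606 -0.067  0.005]
scene bottle1 0.73 [ 0.629 -0.001 
[... 408 characters left out ...]
7 -0.001]
side bin 0.91 [ 0.598  0.011 -0.001]
side rack 0.78 [0.488 0.315 0.003]
side rack 0.47 [0.725 0.183 0.003]
side mat 0.94 [ 0.474 -0.315  0.001]
side pail 0.74 [0.486 0.27  0.034]
side pail_grip 0.7 [0.49  0.267 0.2  ]
side bottle1 0.95 [ 0.608 -0.068  0.004]
side bottle1 0.93 [ 0.425 -0.011  0.002]
side bottle1 0.92 [ 0.546 -0.048  0.003]
side bottle1 0.87 [ 0.832 -0.157 -0.002]
side bottle1 0.81 [ 0.385 -0.102 -0.001]
side bottle1 0.69 [0.395 0.103 0.002]
side bottle1 0.59 [0.568 0.014 0.006]
side cups 0.6 [0.723 0.183 0.   ]
side cups 0.45 [0.49  0.27  0.035]
side topping_jar 0.58 [ 0.712 -0.179  0.004]
side scoop 0.67 [ 0.776 -0.017  0.004]
side scoop 0.39 [ 0.608 -0.07   0.004]
```

View pics/scene0.png

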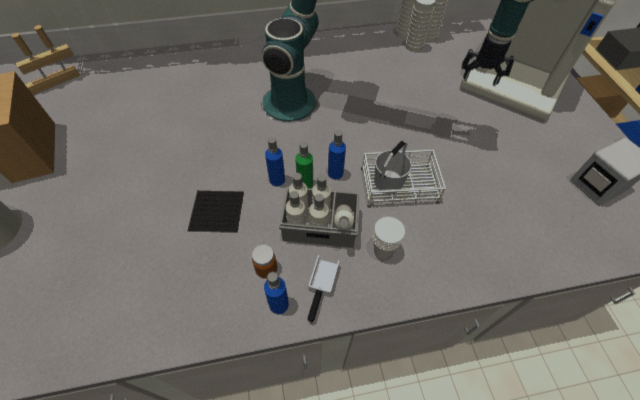

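View pics/side0.png

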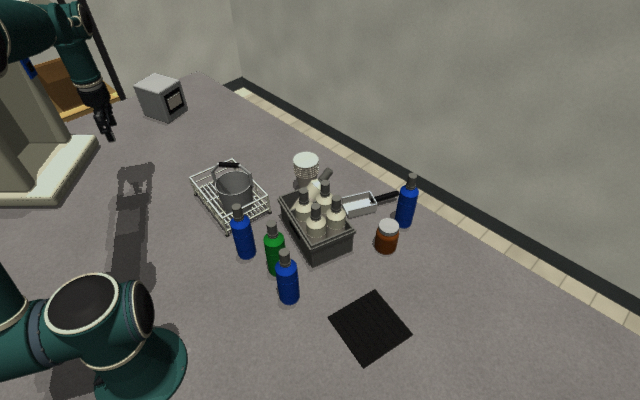

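View pics/wrist0.png

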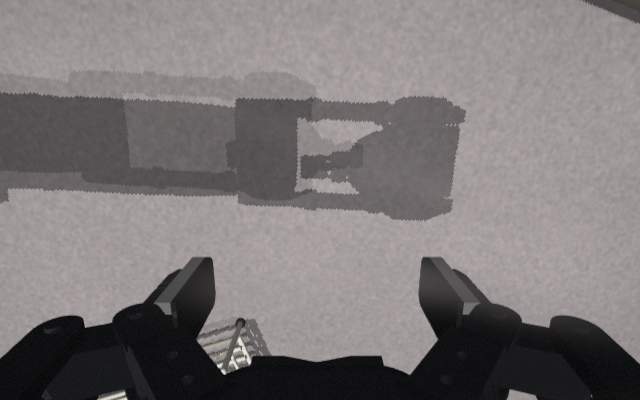

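```bash
python3 - <<'E'
from h import *
s=bot.read_state(); M=R.from_rotvec(s['tcp_rot']).as_matrix(); print(M.round(3))
for c in('scene','side'):
    C=cams.calibration(c); print(c,C['mtx'],(-np.array(C['R']).T@np.array(C['t'])).round(3),np.array(C['R']).round(2))
print(np.array(cams.calibration('wrist')['tool_from_camera']).round(3))
W=np.load('scene0.npy')
def fit(zlo,zhi,x0,x1,y0,y1):
    m=(W[...,2]>zlo)&(W[...,2]<zhi)&(W[...,0]>x0)&(W[...,0]<x1)&(W[...,1]>y0)&(W[...,1]<y1)
    r=cv2.minAreaRect(W[m][:,:2].astype(np.float32)*1000); return m.sum(),r
print('mat',fit(.003,.012,.3,.65,-.45,-.2))
print('bin',fit(.098,.108,.48,.72,-.15,.16))
print('rack',fit(.08,.089,.38,.6,.15,.47))
E
```

```text
[[ 0.438 -0.    -0.899]
 [ 0.899  0.     0.438]
 [ 0.    -1.     0.   ]]
scene [[381.40830237   0.         318.53240068]
 [  0.         381.40830237 206.30509075]
 [  0.           0.           1.        ]] [ 1.214 -0.128  1.067] [[ 0.2   0.98  0.01]
 [ 0.82 -0.16 -0.55]
 [-0.54  0.12 -0.83]]
side [[382.95251731   0.         320.346955  ]
 [  0.         382.95251731 203.32280445]
 [  0.           0.           1.        ]] [ 0.058 -0.569  0.944] [[ 0.71 -0.71 -0.01]
 [-0.51 -0.5  -0.7 ]
 [ 0.49  0.5  -0.71]]
[[ 1.    -0.    -0.001 -0.   ]
 [ 0.001 -0.265  0.964 -0.142]
 [-0.001 -0.964 -0.265  0.067]
 [ 0.     0.     0.     1.   ]]
mat (np.int64(2387), ((474.7343444824219, -325.1453857421875), (349.2218933105469, 249.28660583496094), 0.06210627034306526))
bin (np.int64(566), ((608.5540161132812, 31.339950561523438), (275.2589111328125, 145.61929321289062), 72.47528076171875))
rack (np.int64(454), ((490.0839538574219, 312.56695556640625), (243.8195037841797, 170.81881713867188), 82.95634460449219))
```

White bottles stand at scene pixels (297,190), (321,190), (296,208) and (319,208), and the wedged one is at (344,217). Look-alikes to leave alone: blue (276,160), blue (337,155), green (305,165), blue (277,293). The pail is on the rack at (395,165). Next I'll measure the yaws and check with a close crop.

```bash
python3 - <<'E'
from h import *
im=cv2.imread('pics/scene0.png')
a=cv2.resize(im[140:250,260:460],None,fx=4,fy=4,interpolation=cv2.INTER_CUBIC); cv2.imwrite('pics/crop0.png',a)
for c in('scene','side'):
    W=np.load(c+'0.npy')
    def pts(zlo,zhi,x0,x1,y0,y1):
        m=(W[...,2]>zlo)&(W[...,2]<zhi)&(W[...,0]>x0)&(W[...,0]<x1)&(W[...,1]>y0)&(W[...,1]<y1); return W[m]
    p=pts(.185,.23,.42,.56,.2,.34)
    l=cv2.fitLine(p[:,:2].astype(np.float32),cv2.DIST_HUBER,0,.01,.01).ravel(); print(c,'grip',len(p),p.mean(0).round(4),p.max(0).round(3),p.min(0).round(3),np.degrees(np.arctan2(l[1],l[0])))
    p=pts(.07,.092,.38,.6,.15,.47); print('rack',cv2.minAreaRect(p[:,:2].astype(np.float32)*1000))
    # wedged bottle pts
    rs=[]
    for lab in ('wedged_bottle',):
        for r in cams.regions_of(c,lab)[:6] if c=='side' else []:
            q=W[r['mask']]; q=q[~np.isnan(q[:,0])]; print(lab,round(r['conf'],2),np.median(q,0).round(3),q.min(0).round(3),q.max(0).round(3))
E
```

```text
scene grip 119 [0.4989 0.2603 0.2027] [0.525 0.302 0.21 ] [0.467 0.227 0.185] -53.122902
rack ((490.8692932128906, 312.46990966796875), (243.8195037841797, 172.40145874023438), 82.95634460449219)
side grip 156 [0.4869 0.2632 0.2007] [0.521 0.306 0.211] [0.453 0.225 0.185] -49.848
rack ((488.42462158203125, 310.4638366699219), (248.19699096679688, 168.633544921875), 82.85335540771484)
wedged_bottle 0.54 [0.647 0.054 0.146] [0.585 0.011 0.068] [0.705 0.099 0.206]
```

View pics/crop0.png

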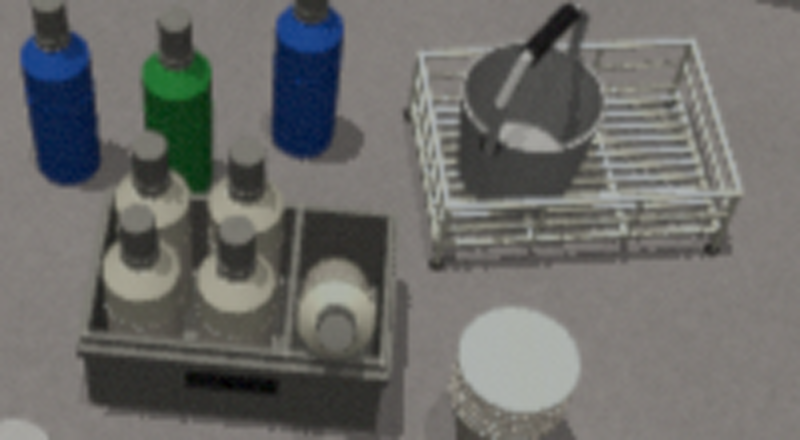

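Crop shows the four white bottles in the wide bay and the wedged one with its neck over the far rim; the rack is left-centre with the pail's black handle at about −51°. The choices match the description. I'll move above the pail grip with the jaws across the handle.

Call:
play_rows --motion '[[[0,0,0.15],[0,0,-0.18]],[[0.15,-0.25,0.225],[0,0,-0.4]],[[0.486,-0.8475,0.225],[0,0,-0.556]],[[0.486,-0.8475,0.225],[0,0,-0.556]],[[0.486,-0.8475,0.225],[0,0,-0.556]],[[0.486,-0.8475,0.225],[0,0,-0.556]],[[0.486,-0.8475,0.225],[0,0,-0.556]],[[0.486,-0.8475,0.225],[0,0,-0.556]],[[0.486,-0.8475,0.225],[0,0,-0.556]],[[0.486,-0.8475,0.225],[0,0,-0.556]]]' --gripper 0

```text
time: 2.45
tool_pos: [0.4897, 0.2689, 0.3211]
tcp_rot: [-1.503, -0.533, 0.533]
wrist_force: [0.4, 0.5, -0.8]
width: 0.998
```

```bash
python3 - <<'E'
from h import *
im,d,st=shot('wrist','w1'); W=cloud('wrist',d,st)
print(st['tool_pos'].round(4),R.from_rotvec(st['tcp_rot']).as_matrix().round(3).tolist(),st['time'])
for l in('pail','pail_grip'):
    for r in cams.mark_of('wrist',l): print(l,round(r['conf'],2),toW('wrist',r['xyz'],st).round(3))
shot('scene','s1')
for l in('pail','pail_grip'):
    for r in cams.mark_of('scene',l): print(l,round(r['conf'],2),toW('scene',r['xyz'],st).round(3))
E
```

```text
[0.4897 0.2689 0.3211] [[0.777, -0.001, -0.63], [0.63, 0.001, 0.777], [-0.0, -1.0, 0.001]] 2.45
pail 0.62 [0.485 0.269 0.026]
pail 0.46 [ 0.486  0.312 -0.   ]
pail_grip 0.73 [0.486 0.267 0.2  ]
pail 0.86 [0.486 0.273 0.029]
pail 0.69 [0.726 0.181 0.003]
pail 0.45 [ 0.488  0.312 -0.001]
pail_grip 0.97 [0.492 0.27  0.199]
```

View pics/w1.png

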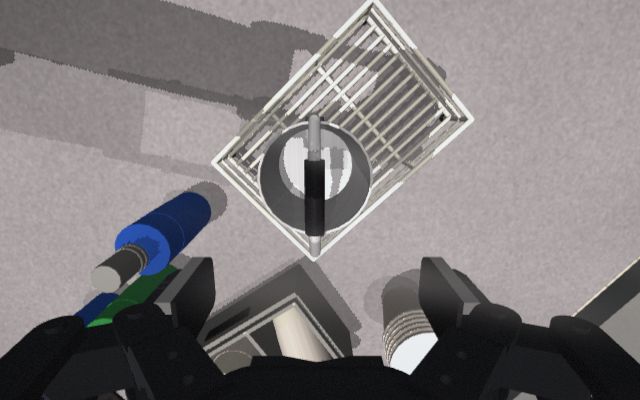

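The handle is vertical in the picture at column 315, centred between the fingers. I'll descend and grip.

Call:
play_rows --motion '[[[0,0,-0.1],[0,0,0]],[[0,0,-0.2],[0,0,0]],[[0,0,-0.28],[0,0,0]],[[0,0,-0.33],[0,0,0]],[[0,0,-0.353],[0,0,0]],[[0,0,-0.353],[0,0,0]]]'

```text
time: 3.5
tool_pos: [0.4904, 0.2679, 0.1802]
tcp_rot: [-1.504, -0.533, 0.533]
wrist_force: [-0.4, 0.0, 0.5]
width: 1.001
```

Call:
play_rows --motion '[[[0,0,0],[0,0,0]],[[0,0,0],[0,0,0]],[[0,0,0],[0,0,0]],[[0,0,0],[0,0,0]],[[0,0,0],[0,0,0]],[[0,0,0],[0,0,0]],[[0,0,0],[0,0,0]],[[0,0,0],[0,0,0]]]' --gripper 1 --squeeze 60

```text
time: 4.5
tool_pos: [0.4904, 0.2676, 0.1806]
tcp_rot: [-1.505, -0.533, 0.532]
wrist_force: [-2.2, -2.2, 5.2]
width: 0.161
```

Call:
play_rows --motion '[[[0,0,0.02],[0,0,0]],[[0,0,0.08],[0,0,0]],[[0,0,0.2],[0,0,0]],[[0,0,0.3],[0,0,0]],[[0,0,0.4],[0,0,0]],[[0,0,0.5],[0,0,0]],[[0,0,0.55],[0,0,0]],[[0,0,0.55],[0,0,0]]]'

```text
time: 5.5
tool_pos: [0.4909, 0.268, 0.401]
tcp_rot: [-1.504, -0.534, 0.531]
wrist_force: [0.1, 0.7, -3.8]
width: 0.163
```

```bash
python3 - <<'E'
from h import *
st=bot.read_state(); print(st['tool_pos'],st['q'].round(2),st['width'],st['wrist_force'])
for c in('scene','side'):
    shot(c,c+'2')
    for l in('pail','pail_grip'):
        for r in cams.mark_of(c,l)[:1]: print(c,l,round(r['conf'],2),toW(c,r['xyz']).round(3))
E
```

```text
[0.4908545  0.26798289 0.40101427] [ 0.46 -0.02  1.61  0.    1.54 -0.23] 0.16322674802114673 [ 0.12897472  0.69866395 -3.7597039 ]
scene pail 0.67 [0.488 0.268 0.251]
scene pail_grip 0.91 [0.493 0.272 0.417]
side pail 0.57 [0.486 0.269 0.249]
side pail_grip 0.69 [ 0.475 -0.318  0.001]
```

View pics/side2.png

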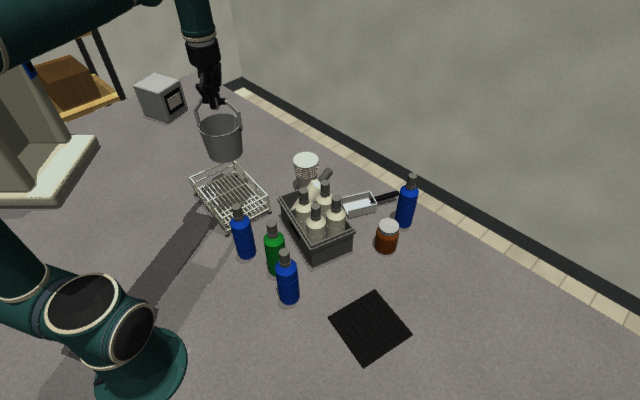

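The pail hangs upright at (220,140) in the side view. I'll carry it to the mat at (0.4745, −0.316).

Call:
play_rows --motion '[[[0,-0.1,0],[0,0,0]],[[0,-0.22,0],[0,0,0]],[[0,-0.34,0],[0,0,0]],[[0,-0.46,0],[0,0,0]],[[0,-0.58,0],[0,0,0]],[[0,-0.7,0],[0,0,0]],[[0,-0.78,0],[0,0,0]],[[0,-0.78,0],[0,0,0]]]'

```text
time: 6.8
tool_pos: [0.4899, -0.0465, 0.3991]
tcp_rot: [-1.505, -0.528, 0.531]
wrist_force: [-0.9, 1.2, -3.2]
width: 0.164
```

Call:
play_rows --motion '[[[-0.01,-0.1,0],[0,0,0]],[[-0.02,-0.22,0],[0,0,0]],[[-0.03,-0.34,0],[0,0,0]],[[-0.035,-0.46,0],[0,0,0]],[[-0.037,-0.58,0],[0,0,0]],[[-0.037,-0.65,0],[0,0,0]],[[-0.037,-0.68,0],[0,0,0]],[[-0.037,-0.68,0],[0,0,0]],[[-0.037,-0.68,0],[0,0,0]]]'

```text
time: 7.92
tool_pos: [0.4758, -0.3149, 0.4]
tcp_rot: [-1.503, -0.534, 0.533]
wrist_force: [0.2, 0.1, -2.8]
width: 0.164
```

```bash
python3 - <<'E'
from h import *
st=bot.read_state(); print(st['tool_pos'],st['q'].round(2),st['width'],st['time'])
for c in('scene','side'):
    shot(c,c+'3')
    for l in('pail','pail_grip','mat'):
        for r in cams.mark_of(c,l)[:1]: print(c,l,round(r['conf'],2),toW(c,r['xyz']).round(3))
E
```

```text
[ 0.47579029 -0.31490854  0.40004555] [-0.63  0.01  1.59  0.    1.55 -1.31] 0.16406343062946258 7.925
scene pail 0.87 [ 0.471 -0.314  0.25 ]
scene pail_grip 0.76 [ 0.473 -0.315  0.419]
scene mat 0.57 [ 0.479 -0.315  0.002]
side pail 0.67 [ 0.474 -0.311  0.253]
side pail_grip 0.72 [ 0.473 -0.312  0.421]
```

Call:
play_rows --motion '[[[0,0,-0.1],[0,0,0]],[[0,0,-0.22],[0,0,0]],[[0,0,-0.34],[0,0,0]],[[0,0,-0.46],[0,0,0]],[[0,0,-0.54],[0,0,0]],[[0,0,-0.58],[0,0,0]],[[0,0,-0.595],[0,0,0]],[[0,0,-0.603],[0,0,0]],[[0,0,-0.608],[0,0,0]],[[0,0,-0.608],[0,0,0]]]'

```text
time: 9.57
tool_pos: [0.476, -0.3167, 0.1579]
tcp_rot: [-1.506, -0.533, 0.532]
wrist_force: [0.8, -0.2, -3.3]
width: 0.166
```

Call:
play_rows --motion '[[[0,0,0],[0,0,0]],[[0,0,0],[0,0,0]],[[0,0,0],[0,0,0]],[[0,0,0],[0,0,0]],[[0,0,0],[0,0,0]],[[0,0,0],[0,0,0]],[[0,0,0],[0,0,0]],[[0,0,0],[0,0,0]]]' --gripper 0

```text
time: 10.58
tool_pos: [0.4755, -0.3163, 0.1569]
tcp_rot: [-1.504, -0.532, 0.532]
wrist_force: [-0.2, 0.8, -0.1]
width: 0.999
```

Call:
play_rows --motion '[[[0,0,0.04],[0,0,0]],[[0,0,0.12],[0,0,0]],[[0,0,0.25],[0,0,0]],[[0,0,0.4],[0,0,0]],[[0,0,0.5],[0,0,0]],[[0,0,0.6],[0,0,0]],[[0,0,0.6],[0,0,0]]]'

```text
time: 11.45
tool_pos: [0.4769, -0.3173, 0.4033]
tcp_rot: [-1.513, -0.538, 0.528]
wrist_force: [0.3, -0.4, -0.5]
width: 0.997
```

```bash
python3 - <<'E'
from h import *
st=bot.read_state(); print(st['tool_pos'],st['q'].round(2),st['width'],st['time'])
for c in('scene','side'):
    im,d,s=shot(c,c+'4'); np.save(c+'4.npy',cloud(c,d))
    for l in('pail','pail_grip','mat','bottle1','wedged_bottle','rack','bin'):
        for r in cams.mark_of(c,l)[:9]: print(c,l,round(r['conf'],2),toW(c,r['xyz']).round(3))
im=cv2.imread('pics/side4.png'); cv2.imwrite('pics/crop4.png',cv2.resize(im[140:380,180:440],None,fx=2.5,fy=2.5,interpolation=cv2.INTER_CUBIC))
E
```

```text
[ 0.47692078 -0.31732934  0.40333551] [-0.63  0.01  1.59  0.    1.54 -1.31] 0.9970395006220392 11.45
scene pail 0.74 [ 0.475 -0.318  0.008]
scene pail_grip 0.69 [ 0.476 -0.318  0.174]
scene mat 0.66 [ 0.477 -0.314  0.004]
scene bottle1 0.92 [ 0.608 -0.069  0.007]
scene bottle1 0.92 [ 0.387 -0.101 -0.002]
scene bottle1 0.92 [0.398 0.109 0.002]
scene bottle1 0.81 [0.628 0.    0.006]
scene bottle1 0.76 [ 0.546 -0.048  0.006]
scene bottle1 0.74 [ 0.425 -0.008  0.006]
scene bottle1 0.71 [0.566 0.017 0.006]
scene bottle1 0.55 [ 0.835 -0.159 -0.004]
scene wedged_bottle 0.88 [0.581 0.091 0.023]
scene wedged_bottle 0.58 [ 0.47  -0.316  0.005]
scene rack 0.7 [ 0.492  0.313 -0.003]
scene bin 0.92 [ 0.602  0.008 -0.002]
side pail 0.97 [ 0.47  -0.312  0.009]
side pail_grip 0.7 [ 0.473 -0.315  0.177]
side bottle1 0.79 [0.564 0.015 0.003]
side bottle1 0.78 [ 0.832 -0.155 -0.002]
side bottle1 0.77 [ 0.606 -0.065  0.005]
side bottle1 0.67 [ 0.548 -0.048  0.003]
side bottle1 0.66 [ 0.424 -0.013 -0.001]
side bottle1 0.64 [ 0.384 -0.102 -0.002]
side bottle1 0.61 [0.396 0.102 0.003]
side rack 0.63 [0.488 0.314 0.002]
side bin 0.64 [ 0.597  0.012 -0.003]
```

View pics/crop4.png

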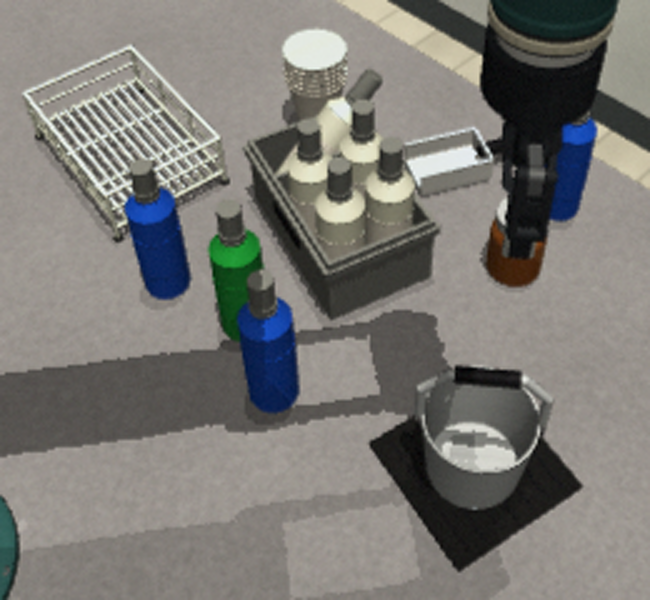

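The pail stands on the mat within about 5 mm, handle clear of the fingers. Next is bottle A at (0.566, 0.016), jaws on the bay's diagonal and half open.

Call:
play_rows --motion '[[[0,0.1,0],[0,0,-0.1]],[[0.05,0.22,0],[0,0,-0.2]],[[0.1,0.36,-0.05],[0,0,-0.2]],[[0.15,0.5,-0.1],[0,0,-0.2]],[[0.19,0.64,-0.15],[0,0,-0.2]],[[0.22,0.76,-0.22],[0,0,-0.2]],[[0.2225,0.8325,-0.2575],[0,0,-0.2]],[[0.2225,0.8325,-0.2575],[0,0,-0.2]],[[0.2225,0.8325,-0.2575],[0,0,-0.2]]]' --gripper 0.35

```text
time: 13.38
tool_pos: [0.5648, 0.0162, 0.2945]
tcp_rot: [-1.532, -0.411, 0.41]
wrist_force: [-0.2, -0.8, -0.4]
width: 0.65
```

```bash
python3 - <<'E'
from h import *
im,d,st=shot('wrist','w5'); print(st['tool_pos'].round(4),st['width'],R.from_rotvec(st['tcp_rot']).as_matrix()[:,0].round(3),st['q'].round(2))
for l in('bottle1','wedged_bottle'):
    for r in cams.mark_of('wrist',l): print(l,round(r['conf'],2),toW('wrist',r['xyz'],st).round(3))
E
```

```text
[0.5648 0.0162 0.2945] 0.6500112455673287 [0.866 0.5   0.   ] [-0.02  0.02  1.76 -0.    1.36 -0.54]
bottle1 0.93 [ 0.392  0.105 -0.003]
bottle1 0.89 [0.563 0.012 0.004]
bottle1 0.83 [ 0.424 -0.008 -0.002]
bottle1 0.81 [ 0.547 -0.052  0.005]
bottle1 0.79 [0.629 0.    0.002]
bottle1 0.68 [ 0.608 -0.066  0.007]
bottle1 0.62 [ 0.384 -0.1   -0.001]
wedged_bottle 0.68 [0.578 0.089 0.019]
wedged_bottle 0.49 [ 0.722  0.181 -0.001]
```

View pics/w5.png

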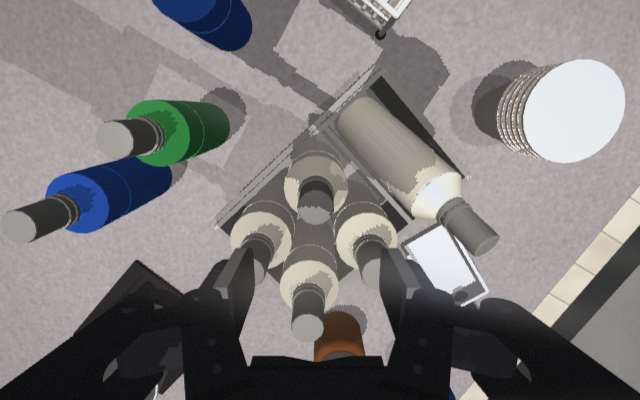

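Bottle A's cap at (315,192) is on the jaw centre line. Descending.

Call:
play_rows --motion '[[[0,0,-0.08],[0,0,0]],[[0,0,-0.16],[0,0,0]],[[0,0,-0.24],[0,0,0]],[[0,0,-0.29],[0,0,0]],[[0,0,-0.31],[0,0,0]],[[0,0,-0.31],[0,0,0]]]'

```text
time: 14.28
tool_pos: [0.5648, 0.0164, 0.1701]
tcp_rot: [-1.532, -0.41, 0.41]
wrist_force: [0.7, 0.3, 0.2]
width: 0.651
```

Call:
play_rows --motion '[[[0,0,0],[0,0,0]],[[0,0,0],[0,0,0]],[[0,0,0],[0,0,0]],[[0,0,0],[0,0,0]],[[0,0,0],[0,0,0]],[[0,0,0],[0,0,0]]]' --gripper 1 --squeeze 60

```text
time: 15.02
tool_pos: [0.5651, 0.0165, 0.1715]
tcp_rot: [-1.533, -0.412, 0.409]
wrist_force: [-3.6, -1.7, 5.4]
width: 0.291
```

```bash
python3 - <<'E'
from h import *
im,d,st=shot('wrist','w6'); print(st['tool_pos'].round(4),st['width'],st['time'],st['wrist_force'])
E
```

```text
[0.5651 0.0165 0.1715] 0.29070150107230214 15.025 [-3.57947264 -1.71512044  5.42986758]
```

View pics/w6.png

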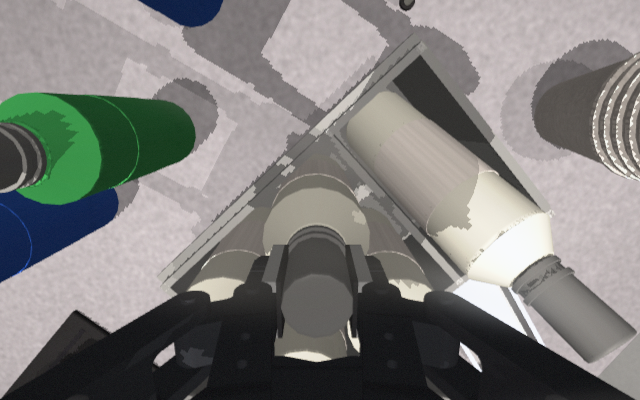

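The cap is between the pads (318,290), opening 25 mm as expected. Lifting, then carrying to slot S1.

Call:
play_rows --motion '[[[0,0,0.03],[0,0,0]],[[0,0,0.1],[0,0,0]],[[0,0,0.2],[0,0,0]],[[0,0,0.3],[0,0,0]],[[0,0,0.4],[0,0,0]],[[0,0,0.5],[0,0,0]],[[0,0,0.5625],[0,0,0]],[[0,0,0.5625],[0,0,0]]]'

```text
time: 16.08
tool_pos: [0.5655, 0.0168, 0.3974]
tcp_rot: [-1.533, -0.414, 0.407]
wrist_force: [0.4, -0.7, -4.2]
width: 0.287
```

Call:
play_rows --motion '[[[-0.05,0.1,0],[0,0,0]],[[-0.1,0.22,0],[0,0,0]],[[-0.15,0.36,0],[0,0,0]],[[-0.2,0.5,0],[0,0,0]],[[-0.23,0.64,0],[0,0,0]],[[-0.255,0.78,0],[0,0,0]],[[-0.257,0.9,0],[0,0,0]],[[-0.257,0.936,0],[0,0,0]],[[-0.257,0.936,0],[0,0,0]]]'

```text
time: 17.2
tool_pos: [0.461, 0.3912, 0.3924]
tcp_rot: [-1.533, -0.409, 0.414]
wrist_force: [0.3, -0.5, -3.4]
width: 0.289
```

```bash
cat > chk.py <<'E'
import sys
from h import *
n=sys.argv[1]
st=bot.read_state(); print('tcp',st['tool_pos'].round(4),'w',round(st['width'],3),'t',st['time'],'F',st['wrist_force'].round(1),'q',st['q'].round(2))
C=np.array([.490,.313]);a=np.radians(-7);X=np.array([np.cos(a),np.sin(a)]);Y=np.array([-X[1],X[0]])
for c in('scene','side'):
    im,d,s=shot(c,c+n); np.save(c+n+'.npy',cloud(c,d))
    for l in('pail','bottle1','wedged_bottle'):
        for r in cams.mark_of(c,l)[:9]:
            p=toW(c,r['xyz']); 
            if r['conf']<.5: continue
            if l!='pail' and min(np.hypot(*(p[:2]-q)) for q in np.array([(.385,-.102),(.398,.105),(.424,-.009),(.834,-.158)]))<.02: continue
            e=p[:2]-C; print(c,l,round(r['conf'],2),p.round(3),'rack',(e@X).round(3),(e@Y).round(3))
E
python3 chk.py 7
```

```text
tcp [0.461  0.3912 0.3924] w 0.289 t 17.2 F [ 0.3 -0.5 -3.4] q [ 0.66  0.08  1.53 -0.    1.54  0.14]
scene pail 0.79 [ 0.475 -0.316  0.008] rack 0.061 -0.626
scene bottle1 0.85 [0.465 0.391 0.227] rack -0.034 0.075
scene bottle1 0.69 [ 0.547 -0.049  0.006] rack 0.101 -0.352
scene bottle1 0.56 [ 0.608 -0.067  0.007] rack 0.163 -0.363
scene bottle1 0.55 [ 0.627 -0.003  0.002] rack 0.174 -0.297
scene wedged_bottle 0.92 [0.581 0.09  0.026] rack 0.118 -0.21
scene wedged_bottle 0.59 [ 0.473 -0.312  0.007] rack 0.059 -0.622
side pail 0.73 [ 0.473 -0.312  0.01 ] rack 0.059 -0.623
side bottle1 0.95 [ 0.544 -0.05   0.   ] rack 0.098 -0.354
side bottle1 0.84 [ 0.607 -0.066  0.003] rack 0.162 -0.362
side bottle1 0.59 [0.465 0.386 0.228] rack -0.033 0.07
side bottle1 0.53 [0.485 0.313 0.002] rack -0.005 -0.001
```

View pics/side7.png

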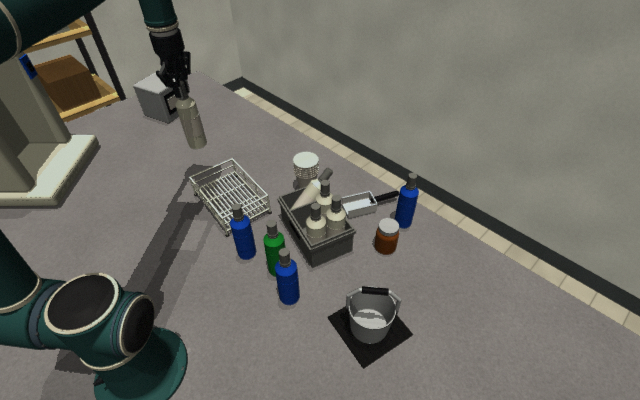

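Bottle A hangs at (195,122) above the rack; its base is measured at rack (−0.033, 0.073). Lowering to TCP z ≈ 0.197.

Call:
play_rows --motion '[[[0,0,-0.08],[0,0,0]],[[0,0,-0.18],[0,0,0]],[[0,0,-0.28],[0,0,0]],[[0,0,-0.37],[0,0,0]],[[0,0,-0.43],[0,0,0]],[[0,0,-0.465],[0,0,0]],[[0,0,-0.478],[0,0,0]],[[0,0,-0.485],[0,0,0]],[[0,0,-0.49],[0,0,0]],[[0,0,-0.49],[0,0,0]]]'

```text
time: 18.85
tool_pos: [0.462, 0.3913, 0.1996]
tcp_rot: [-1.531, -0.411, 0.409]
wrist_force: [-0.5, -0.0, -4.4]
width: 0.29
```

Call:
play_rows --motion '[[[0,0,-0.003],[0,0,0]],[[0,0,-0.006],[0,0,0]],[[0,0,-0.008],[0,0,0]],[[0,0,-0.008],[0,0,0]]]'

```text
time: 19.35
tool_pos: [0.4621, 0.3913, 0.1968]
tcp_rot: [-1.531, -0.411, 0.409]
wrist_force: [-0.7, -1.1, 3.3]
width: 0.287
```

The floor is touched (force went from −4 to +3 N). Releasing and going up.

Call:
play_rows --motion '[[[0,0,0],[0,0,0]],[[0,0,0],[0,0,0]],[[0,0,0],[0,0,0]],[[0,0,0],[0,0,0]],[[0,0,0],[0,0,0]]]' --gripper 0.35

```text
time: 19.98
tool_pos: [0.4617, 0.3911, 0.1956]
tcp_rot: [-1.532, -0.41, 0.41]
wrist_force: [-0.1, -0.0, 0.2]
width: 0.65
```

Call:
play_rows --motion '[[[0,0,0.04],[0,0,0]],[[0,0,0.12],[0,0,0]],[[0,0,0.25],[0,0,0]],[[0,0,0.28],[0,0,0]],[[0,0,0.28],[0,0,0]]]'

```text
time: 20.6
tool_pos: [0.4624, 0.3916, 0.3099]
tcp_rot: [-1.53, -0.413, 0.407]
wrist_force: [1.0, 0.0, 0.2]
width: 0.65
```

```bash
python3 chk.py 8; python3 - <<'E'
import cv2
im=cv2.imread('pics/side8.png'); cv2.imwrite('pics/crop8.png',cv2.resize(im[80:280,140:400],None,fx=2.8,fy=2.8,interpolation=cv2.INTER_CUBIC))
E
```

```text
tcp [0.4624 0.3916 0.3099] w 0.65 t 20.6 F [1.  0.  0.2] q [0.66 0.09 1.66 0.   1.38 0.14]
scene pail 0.71 [ 0.473 -0.314  0.004] rack 0.059 -0.625
scene pail 0.54 [ 0.549 -0.048  0.006] rack 0.102 -0.351
scene bottle1 0.87 [ 0.545 -0.051  0.008] rack 0.099 -0.354
scene bottle1 0.76 [0.467 0.392 0.029] rack -0.032 0.075
scene bottle1 0.74 [ 0.609 -0.07   0.003] rack 0.165 -0.366
scene wedged_bottle 0.78 [0.58  0.095 0.024] rack 0.116 -0.205
side pail 0.86 [ 0.469 -0.317  0.008] rack 0.056 -0.627
side bottle1 0.67 [ 0.608 -0.065  0.006] rack 0.164 -0.361
side bottle1 0.67 [0.468 0.388 0.031] rack -0.031 0.072
side bottle1 0.57 [ 0.546 -0.05   0.001] rack 0.1 -0.353
side wedged_bottle 0.93 [0.575 0.09  0.027] rack 0.111 -0.211
```

View pics/crop8.png

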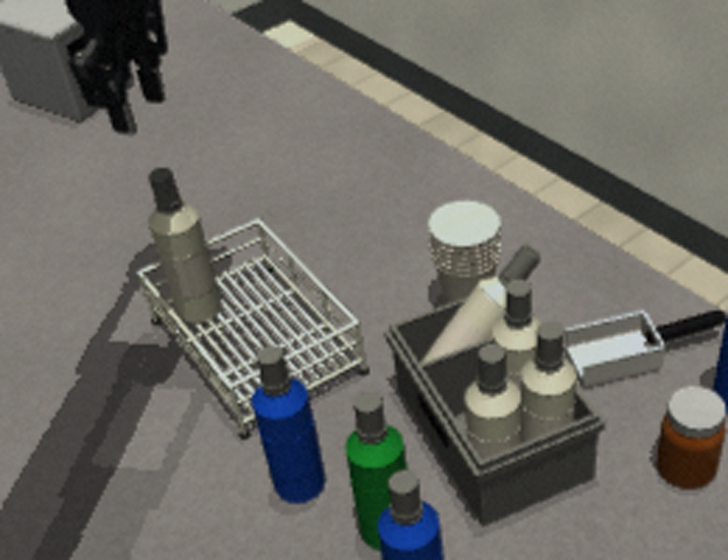

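Bottle A stands in the rack at crop (185,250). Next is B.

Call:
play_rows --motion '[[[0.05,-0.1,0],[0,0,0]],[[0.1,-0.24,0],[0,0,0]],[[0.15,-0.38,0],[0,0,0]],[[0.21,-0.52,0],[0,0,0]],[[0.28,-0.66,0],[0,0,0]],[[0.34,-0.8,0],[0,0,0]],[[0.39,-0.92,0],[0,0,0]],[[0.414,-0.9815,0],[0,0,0]],[[0.414,-0.9815,0],[0,0,0]],[[0.414,-0.9815,0],[0,0,0]]]'

```text
time: 22.25
tool_pos: [0.627, -0.001, 0.3073]
tcp_rot: [-1.531, -0.409, 0.411]
wrist_force: [0.7, 0.7, -0.6]
width: 0.649
```

```bash
cat > wr.py <<'E'
import sys
from h import *
im,d,st=shot('wrist','w'+sys.argv[1]); print(st['tool_pos'].round(4),st['width'],R.from_rotvec(st['tcp_rot']).as_matrix()[:,0].round(3),st['q'].round(2))
for l in('bottle1','wedged_bottle'):
    for r in cams.mark_of('wrist',l):
        if r['conf']>.5:print(l,round(r['conf'],2),toW('wrist',r['xyz'],st).round(3))
E
python3 wr.py 9
```

```text
[ 0.627  -0.001   0.3073] 0.6492002251094968 [ 0.866  0.5   -0.   ] [-0.04  0.14  1.62  0.    1.39 -0.56]
bottle1 0.93 [ 0.833 -0.158  0.002]
bottle1 0.84 [ 0.386 -0.099  0.   ]
bottle1 0.72 [ 0.629 -0.002  0.002]
bottle1 0.68 [ 0.545 -0.054  0.007]
bottle1 0.61 [ 0.423 -0.01  -0.002]
bottle1 0.55 [ 0.606 -0.066  0.004]
wedged_bottle 0.67 [0.575 0.089 0.022]
```

View pics/w9.png

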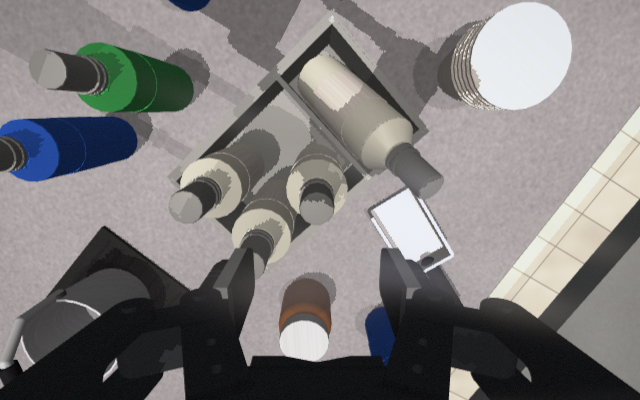

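B's cap at (317,205) is centred and the wedged neck (415,170) is clear of the right finger. Descending.

Call:
play_rows --motion '[[[0,0,-0.08],[0,0,0]],[[0,0,-0.18],[0,0,0]],[[0,0,-0.27],[0,0,0]],[[0,0,-0.32],[0,0,0]],[[0,0,-0.341],[0,0,0]],[[0,0,-0.341],[0,0,0]]]'

```text
time: 23.15
tool_pos: [0.6276, -0.0012, 0.1717]
tcp_rot: [-1.532, -0.411, 0.41]
wrist_force: [0.8, -0.7, 0.4]
width: 0.651
```

Call:
play_rows --motion '[[[0,0,0],[0,0,0]],[[0,0,0],[0,0,0]],[[0,0,0],[0,0,0]],[[0,0,0],[0,0,0]],[[0,0,0],[0,0,0]],[[0,0,0],[0,0,0]]]' --gripper 1 --squeeze 60

```text
time: 23.9
tool_pos: [0.6282, -0.0018, 0.1732]
tcp_rot: [-1.533, -0.412, 0.408]
wrist_force: [-1.2, -1.0, 5.9]
width: 0.288
```

Call:
play_rows --motion '[[[0,0,0.03],[0,0,0]],[[0,0,0.1],[0,0,0]],[[0,0,0.2],[0,0,0]],[[0,0,0.3],[0,0,0]],[[0,0,0.4],[0,0,0]],[[0,0,0.5],[0,0,0]],[[0,0,0.575],[0,0,0]],[[0,0,0.575],[0,0,0]]]'

```text
time: 24.9
tool_pos: [0.6283, -0.0015, 0.4045]
tcp_rot: [-1.533, -0.414, 0.406]
wrist_force: [0.1, -0.3, -4.0]
width: 0.289
```

Call:
play_rows --motion '[[[-0.03,0.1,0],[0,0,0]],[[-0.06,0.22,0],[0,0,0]],[[-0.1,0.36,0],[0,0,0]],[[-0.14,0.5,0],[0,0,0]],[[-0.18,0.64,0],[0,0,0]],[[-0.21,0.78,0],[0,0,0]],[[-0.23,0.9,0],[0,0,0]],[[-0.231,0.9585,0],[0,0,0]],[[-0.231,0.9585,0],[0,0,0]]]'

```text
time: 26.02
tool_pos: [0.5341, 0.3829, 0.3984]
tcp_rot: [-1.533, -0.409, 0.415]
wrist_force: [-0.1, -1.5, -3.9]
width: 0.29
```

Call:
play_rows --motion '[[[0,0,-0.08],[0,0,0]],[[0,0,-0.18],[0,0,0]],[[0,0,-0.28],[0,0,0]],[[0,0,-0.37],[0,0,0]],[[0,0,-0.43],[0,0,0]],[[0,0,-0.47],[0,0,0]],[[0,0,-0.49],[0,0,0]],[[0,0,-0.497],[0,0,0]],[[0,0,-0.497],[0,0,0]]]'

```text
time: 27.15
tool_pos: [0.5354, 0.3821, 0.2035]
tcp_rot: [-1.531, -0.411, 0.409]
wrist_force: [0.3, -0.3, -3.1]
width: 0.288
```

Call:
play_rows --motion '[[[0,0,-0.004],[0,0,0]],[[0,0,-0.008],[0,0,0]],[[0,0,-0.012],[0,0,0]],[[0,0,-0.014],[0,0,0]],[[0,0,-0.014],[0,0,0]]]'

```text
time: 27.78
tool_pos: [0.5351, 0.3822, 0.1982]
tcp_rot: [-1.531, -0.411, 0.409]
wrist_force: [-2.9, -0.5, 4.1]
width: 0.284
```

Call:
play_rows --motion '[[[0,0,0],[0,0,0]],[[0,0,0],[0,0,0]],[[0,0,0],[0,0,0]],[[0,0,0],[0,0,0]],[[0,0,0],[0,0,0]]]' --gripper 0.35

```text
time: 28.4
tool_pos: [0.5349, 0.3819, 0.1968]
tcp_rot: [-1.532, -0.41, 0.41]
wrist_force: [-1.2, 0.5, 0.3]
width: 0.647
```

Call:
play_rows --motion '[[[0,0,0.04],[0,0,0]],[[0,0,0.12],[0,0,0]],[[0,0,0.25],[0,0,0]],[[0,0,0.28],[0,0,0]],[[0,0,0.28],[0,0,0]]]'

```text
time: 29.02
tool_pos: [0.5356, 0.3824, 0.3113]
tcp_rot: [-1.53, -0.413, 0.407]
wrist_force: [-0.1, -0.1, -1.7]
width: 0.65
```

Call:
play_rows --motion '[[[0,-0.1,0],[0,0,0]],[[0,-0.24,0],[0,0,0]],[[0,-0.38,0],[0,0,0]],[[0,-0.52,0],[0,0,0]],[[0,-0.66,0],[0,0,0]],[[0,-0.8,0],[0,0,0]],[[0,-0.92,0],[0,0,0]],[[0.027,-1,0],[0,0,0]],[[0.027,-1,0],[0,0,0]],[[0.027,-1,0],[0,0,0]]]'

```text
time: 30.28
tool_pos: [0.5448, -0.0177, 0.3073]
tcp_rot: [-1.53, -0.408, 0.412]
wrist_force: [0.1, 0.4, 0.0]
width: 0.646
```

Call:
play_rows --motion '[[[0,-0.04,0],[0,0,0]],[[0,-0.08,0],[0,0,0]],[[0,-0.08,0],[0,0,0]],[[0,-0.08,0],[0,0,0]]]'

```text
time: 30.78
tool_pos: [0.5457, -0.0502, 0.309]
tcp_rot: [-1.531, -0.41, 0.409]
wrist_force: [0.2, -0.4, 0.8]
width: 0.652
```

```bash
python3 chk.py 10;python3 wr.py 10
```

```text
tcp [ 0.5457 -0.0502  0.309 ] w 0.652 t 30.775 F [ 0.2 -0.4  0.8] q [-0.14 -0.02  1.78  0.    1.38 -0.66]
scene pail 0.88 [ 0.476 -0.317  0.006] rack 0.063 -0.627
scene pail 0.63 [0.535 0.382 0.031] rack 0.036 0.074
scene bottle1 0.97 [0.467 0.391 0.031] rack -0.033 0.074
scene bottle1 0.74 [ 0.607 -0.07   0.004] rack 0.163 -0.366
scene bottle1 0.66 [ 0.544 -0.049  0.011] rack 0.098 -0.353
scene bottle1 0.57 [0.534 0.382 0.03 ] rack 0.035 0.074
scene wedged_bottle 0.63 [0.581 0.091 0.025] rack 0.117 -0.209
side pail 0.96 [ 0.473 -0.312  0.011] rack 0.059 -0.623
side bottle1 0.91 [0.533 0.382 0.032] rack 0.034 0.073
side bottle1 0.85 [ 0.606 -0.068  0.005] rack 0.162 -0.364
side bottle1 0.82 [0.466 0.388 0.033] rack -0.032 0.071
side bottle1 0.75 [ 0.543 -0.052  0.   ] rack 0.097 -0.355
side wedged_bottle 0.64 [0.574 0.091 0.027] rack 0.111 -0.21
[ 0.5457 -0.0499  0.3089] 0.6522807260657905 [0.866 0.5   0.   ] [-0.14 -0.02  1.78  0.    1.38 -0.66]
bottle1 0.84 [ 0.386 -0.099 -0.001]
bottle1 0.76 [ 0.607 -0.069  0.005]
bottle1 0.57 [ 0.422 -0.01  -0.003]
wedged_bottle 0.8 [0.579 0.087 0.021]
```

View pics/w10.png

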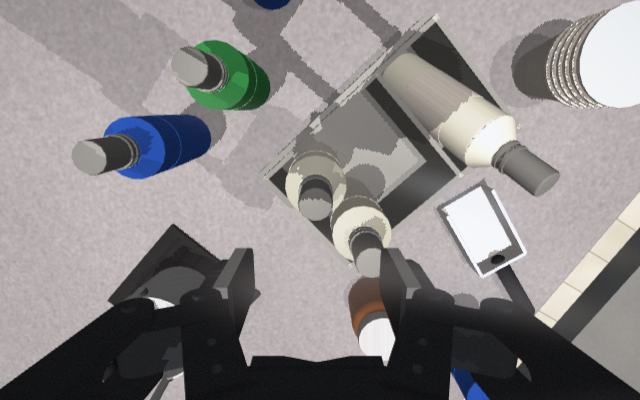

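View pics/side10.png

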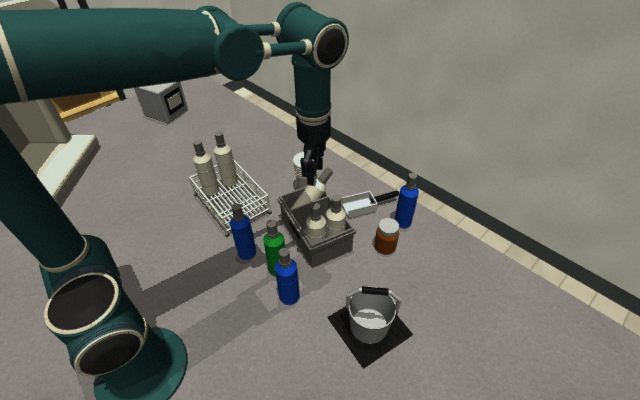

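A and B stand in the rack (205,168),(224,160 in the side view); C's cap at (316,198) is centred in the wrist view. Picking C.

Call:
play_rows --motion '[[[0,0,-0.08],[0,0,0]],[[0,0,-0.18],[0,0,0]],[[0,0,-0.27],[0,0,0]],[[0,0,-0.32],[0,0,0]],[[0,0,-0.344],[0,0,0]],[[0,0,-0.344],[0,0,0]]]'

```text
time: 32.08
tool_pos: [0.5455, -0.0501, 0.171]
tcp_rot: [-1.531, -0.409, 0.411]
wrist_force: [0.7, 0.1, -0.2]
width: 0.647
```

Call:
play_rows --motion '[[[0,0,0],[0,0,0]],[[0,0,0],[0,0,0]],[[0,0,0],[0,0,0]],[[0,0,0],[0,0,0]],[[0,0,0],[0,0,0]],[[0,0,0],[0,0,0]]]' --gripper 1 --squeeze 60

```text
time: 32.83
tool_pos: [0.5463, -0.0505, 0.1729]
tcp_rot: [-1.533, -0.411, 0.409]
wrist_force: [-2.9, -0.5, 6.0]
width: 0.29
```

Call:
play_rows --motion '[[[0,0,0.03],[0,0,0]],[[0,0,0.1],[0,0,0]],[[0,0,0.2],[0,0,0]],[[0,0,0.3],[0,0,0]],[[0,0,0.4],[0,0,0]],[[0,0,0.5],[0,0,0]],[[0,0,0.575],[0,0,0]],[[0,0,0.575],[0,0,0]]]'

```text
time: 33.83
tool_pos: [0.5469, -0.0501, 0.4043]
tcp_rot: [-1.534, -0.415, 0.406]
wrist_force: [0.3, -0.2, -5.0]
width: 0.286
```

Call:
play_rows --motion '[[[-0.03,0.1,0],[0,0,0]],[[-0.06,0.22,0],[0,0,0]],[[-0.1,0.36,0],[0,0,0]],[[-0.14,0.5,0],[0,0,0]],[[-0.18,0.64,0],[0,0,0]],[[-0.21,0.78,0],[0,0,0]],[[-0.2325,0.9,0],[0,0,0]],[[-0.2325,0.919,0],[0,0,0]],[[-0.2325,0.919,0],[0,0,0]]]'

```text
time: 34.95
tool_pos: [0.452, 0.3173, 0.3989]
tcp_rot: [-1.533, -0.408, 0.414]
wrist_force: [0.4, -0.6, -3.9]
width: 0.288
```

Call:
play_rows --motion '[[[0,0,-0.08],[0,0,0]],[[0,0,-0.18],[0,0,0]],[[0,0,-0.28],[0,0,0]],[[0,0,-0.37],[0,0,0]],[[0,0,-0.43],[0,0,0]],[[0,0,-0.47],[0,0,0]],[[0,0,-0.49],[0,0,0]],[[0,0,-0.498],[0,0,0]],[[0,0,-0.503],[0,0,0]],[[0,0,-0.503],[0,0,0]]]'

```text
time: 36.2
tool_pos: [0.4531, 0.3178, 0.2009]
tcp_rot: [-1.531, -0.411, 0.409]
wrist_force: [-0.4, 0.7, -3.5]
width: 0.288
```

Call:
play_rows --motion '[[[0,0,-0.004],[0,0,0]],[[0,0,-0.008],[0,0,0]],[[0,0,-0.008],[0,0,0]]]'

```text
time: 36.58
tool_pos: [0.453, 0.3178, 0.1979]
tcp_rot: [-1.531, -0.411, 0.409]
wrist_force: [-2.4, -0.1, 1.7]
width: 0.285
```

Call:
play_rows --motion '[[[0,0,0],[0,0,0]],[[0,0,0],[0,0,0]],[[0,0,0],[0,0,0]],[[0,0,0],[0,0,0]],[[0,0,0],[0,0,0]]]' --gripper 0.35

```text
time: 37.2
tool_pos: [0.4527, 0.3175, 0.1968]
tcp_rot: [-1.532, -0.41, 0.41]
wrist_force: [0.2, -0.2, 0.2]
width: 0.648
```

Call:
play_rows --motion '[[[0,0,0.04],[0,0,0]],[[0,0,0.12],[0,0,0]],[[0,0,0.25],[0,0,0]],[[0,0,0.28],[0,0,0]],[[0,0,0.28],[0,0,0]]]'

```text
time: 37.83
tool_pos: [0.4534, 0.3179, 0.311]
tcp_rot: [-1.531, -0.413, 0.407]
wrist_force: [0.2, -0.3, -1.2]
width: 0.651
```

Call:
play_rows --motion '[[[0.04,-0.1,0],[0,0,0]],[[0.09,-0.24,0],[0,0,0]],[[0.14,-0.38,0],[0,0,0]],[[0.2,-0.52,0],[0,0,0]],[[0.26,-0.66,0],[0,0,0]],[[0.32,-0.8,0],[0,0,0]],[[0.37,-0.92,0],[0,0,0]],[[0.385,-0.9645,0],[0,0,0]],[[0.385,-0.9645,0],[0,0,0]],[[0.385,-0.9645,0],[0,0,0]]]'

```text
time: 39.08
tool_pos: [0.606, -0.0669, 0.3081]
tcp_rot: [-1.53, -0.41, 0.412]
wrist_force: [0.5, 0.1, -0.0]
width: 0.649
```

```bash
python3 chk.py 11;python3 wr.py 11
```

```text
tcp [ 0.606  -0.0669  0.3081] w 0.649 t 39.075 F [ 0.5  0.1 -0. ] q [-0.15  0.1   1.65  0.    1.39 -0.68]
scene pail 0.73 [ 0.474 -0.315  0.007] rack 0.06 -0.625
scene bottle1 0.92 [0.538 0.383 0.031] rack 0.039 0.075
scene bottle1 0.75 [ 0.607 -0.068  0.005] rack 0.162 -0.364
scene bottle1 0.64 [0.451 0.318 0.031] rack -0.039 0.001
scene bottle1 0.59 [0.465 0.393 0.032] rack -0.034 0.076
scene wedged_bottle 0.83 [0.581 0.093 0.022] rack 0.117 -0.207
side pail 0.63 [ 0.47  -0.313  0.01 ] rack 0.057 -0.623
side bottle1 0.93 [0.453 0.318 0.026] rack -0.038 -0.0
side bottle1 0.79 [0.531 0.382 0.029] rack 0.032 0.073
side bottle1 0.78 [ 0.606 -0.069  0.006] rack 0.162 -0.365
side bottle1 0.64 [0.467 0.387 0.029] rack -0.032 0.071
side bottle1 0.53 [ 0.595  0.007 -0.005] rack 0.141 -0.291
side wedged_bottle 0.94 [0.573 0.088 0.028] rack 0.11 -0.213
[ 0.6067 -0.0677  0.3092] 0.6493449342900044 [0.866 0.501 0.   ] [-0.15  0.1   1.65  0.    1.39 -0.68]
bottle1 0.92 [ 0.424 -0.008 -0.004]
bottle1 0.8 [ 0.383 -0.1   -0.002]
bottle1 0.68 [ 0.609 -0.068  0.005]
wedged_bottle 0.93 [0.575 0.085 0.022]
```

View pics/w11.png

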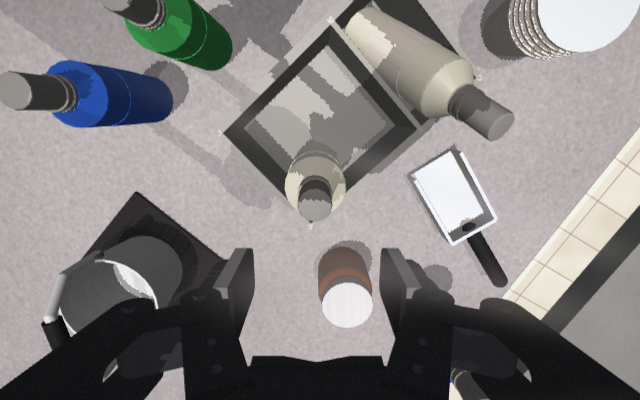

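D's cap at (316,203) is centred, and it is the only upright one left in the bin. Picking D.

Call:
play_rows --motion '[[[0,0,-0.08],[0,0,0]],[[0,0,-0.18],[0,0,0]],[[0,0,-0.27],[0,0,0]],[[0,0,-0.32],[0,0,0]],[[0,0,-0.344],[0,0,0]],[[0,0,-0.344],[0,0,0]]]'

```text
time: 40.38
tool_pos: [0.6069, -0.0684, 0.1715]
tcp_rot: [-1.532, -0.41, 0.41]
wrist_force: [-0.5, 0.0, 0.7]
width: 0.651
```

Call:
play_rows --motion '[[[0,0,0],[0,0,0]],[[0,0,0],[0,0,0]],[[0,0,0],[0,0,0]],[[0,0,0],[0,0,0]],[[0,0,0],[0,0,0]],[[0,0,0],[0,0,0]]]' --gripper 1 --squeeze 60

```text
time: 41.12
tool_pos: [0.6074, -0.0688, 0.1731]
tcp_rot: [-1.533, -0.412, 0.409]
wrist_force: [-1.8, -0.4, 5.4]
width: 0.285
```

Call:
play_rows --motion '[[[0,0,0.03],[0,0,0]],[[0,0,0.1],[0,0,0]],[[0,0,0.2],[0,0,0]],[[0,0,0.3],[0,0,0]],[[0,0,0.4],[0,0,0]],[[0,0,0.5],[0,0,0]],[[0,0,0.575],[0,0,0]],[[0,0,0.575],[0,0,0]]]'

```text
time: 42.12
tool_pos: [0.6079, -0.0683, 0.4045]
tcp_rot: [-1.534, -0.415, 0.406]
wrist_force: [0.7, -0.3, -4.7]
width: 0.29
```

Call:
play_rows --motion '[[[-0.03,0.1,0],[0,0,0]],[[-0.06,0.22,0],[0,0,0]],[[-0.09,0.36,0],[0,0,0]],[[-0.12,0.5,0],[0,0,0]],[[-0.15,0.64,0],[0,0,0]],[[-0.18,0.78,0],[0,0,0]],[[-0.201,0.9,0],[0,0,0]],[[-0.201,0.9425,0],[0,0,0]],[[-0.201,0.9425,0],[0,0,0]]]'

```text
time: 43.25
tool_pos: [0.5256, 0.3092, 0.3988]
tcp_rot: [-1.533, -0.409, 0.415]
wrist_force: [0.0, -1.1, -3.3]
width: 0.292
```

Call:
play_rows --motion '[[[0,0,-0.08],[0,0,0]],[[0,0,-0.18],[0,0,0]],[[0,0,-0.28],[0,0,0]],[[0,0,-0.37],[0,0,0]],[[0,0,-0.43],[0,0,0]],[[0,0,-0.47],[0,0,0]],[[0,0,-0.49],[0,0,0]],[[0,0,-0.498],[0,0,0]],[[0,0,-0.503],[0,0,0]],[[0,0,-0.503],[0,0,0]]]'

```text
time: 44.5
tool_pos: [0.5267, 0.309, 0.2009]
tcp_rot: [-1.531, -0.411, 0.409]
wrist_force: [0.8, -0.1, -3.0]
width: 0.29
```

Call:
play_rows --motion '[[[0,0,-0.004],[0,0,0]],[[0,0,-0.008],[0,0,0]],[[0,0,-0.008],[0,0,0]]]'

```text
time: 44.88
tool_pos: [0.5267, 0.309, 0.1981]
tcp_rot: [-1.531, -0.411, 0.409]
wrist_force: [-1.3, -0.8, 3.3]
width: 0.289
```

Call:
play_rows --motion '[[[0,0,0],[0,0,0]],[[0,0,0],[0,0,0]],[[0,0,0],[0,0,0]],[[0,0,0],[0,0,0]],[[0,0,0],[0,0,0]]]' --gripper 0.35

```text
time: 45.5
tool_pos: [0.5263, 0.3087, 0.1968]
tcp_rot: [-1.532, -0.41, 0.41]
wrist_force: [-0.1, -0.7, -0.4]
width: 0.65
```

Call:
play_rows --motion '[[[0,0,0.04],[0,0,0]],[[0,0,0.12],[0,0,0]],[[0,0,0.25],[0,0,0]],[[0,0,0.4],[0,0,0]],[[0,0,0.45],[0,0,0]],[[0,0,0.45],[0,0,0]]]'

```text
time: 46.25
tool_pos: [0.5271, 0.3091, 0.3799]
tcp_rot: [-1.53, -0.414, 0.406]
wrist_force: [-0.7, 0.6, -0.1]
width: 0.652
```

```bash
python3 chk.py 12; python3 - <<'E'
from h import *
for c in('scene','side'):
    W=np.load(c+'12.npy'); im=cv2.imread('pics/'+c+'12.png').astype(int)
    # bin frame
    a=np.radians(-17); X=np.array([np.cos(a),np.sin(a)]);Y=np.array([-X[1],X[0]]); C=np.array([.600,.010])
    e=W[...,:2]-C; bx=e@X; by=e@Y
    m=(W[...,2]>.12)&(W[...,2]<.25)&(bx>-.02)&(bx<.16)&(by>.02)&(by<.13)
    p=W[m]; print(c,len(p))
    g=np.c_[bx[m],by[m],p[:,2]]
    for lo in np.arange(.0,.14,.01):
        s=g[(g[:,0]>=lo)&(g[:,0]<lo+.01)]
        if len(s)>3: print(lo.round(3),len(s),'y',s[:,1].min().round(3),s[:,1].max().round(3),'mid',((s[:,1].min()+s[:,1].max())/2).round(3),'zmax',s[:,2].max().round(3),'zmin',s[:,2].min().round(3))
E
```

```text
tcp [0.5271 0.3091 0.3799] w 0.652 t 46.25 F [-0.7  0.6 -0.1] q [ 0.49  0.09  1.54 -0.    1.51 -0.03]
scene pail 0.82 [ 0.475 -0.316  0.008] rack 0.061 -0.626
scene bottle1 0.8 [0.468 0.391 0.03 ] rack -0.031 0.075
scene bottle1 0.79 [0.451 0.322 0.031] rack -0.039 0.004
scene bottle1 0.71 [0.536 0.382 0.029] rack 0.037 0.074
scene bottle1 0.69 [0.528 0.309 0.029] rack 0.038 0.0
scene wedged_bottle 0.83 [0.58  0.092 0.022] rack 0.116 -0.208
side pail 0.87 [ 0.472 -0.314  0.01 ] rack 0.059 -0.625
side pail 0.55 [0.526 0.311 0.031] rack 0.036 0.003
side bottle1 0.88 [0.467 0.387 0.03 ] rack -0.032 0.071
side bottle1 0.79 [0.533 0.383 0.028] rack 0.034 0.075
side bottle1 0.77 [0.525 0.31  0.03 ] rack 0.035 0.002
side bottle1 0.73 [0.454 0.321 0.026] rack -0.036 0.004
side wedged_bottle 0.93 [0.577 0.089 0.025] rack 0.113 -0.211
scene 298
0.0 4 y 0.061 0.082 mid 0.071 zmax 0.127 zmin 0.122
0.01 6 y 0.055 0.078 mid 0.067 zmax 0.137 zmin 0.126
0.02 16 y 0.05 0.091 mid 0.07 zmax 0.15 zmin 0.134
0.03 40 y 0.047 0.094 mid 0.071 zmax 0.154 zmin 0.136
0.04 61 y 0.043 0.098 mid 0.07 zmax 0.155 zmin 0.13
0.05 52 y 0.043 0.096 mid 0.069 zmax 0.165 zmin 0.121
0.06 41 y 0.047 0.091 mid 0.069 zmax 0.169 zmin 0.12
0.07 12 y 0.058 0.082 mid 0.07 zmax 0.185 zmin 0.121
0.08 38 y 0.058 0.082 mid 0.07 zmax 0.19 zmin 0.175
0.09 28 y 0.058 0.08 mid 0.069 zmax 0.18 zmin 0.169
side 396
0.0 27 y 0.051 0.084 mid 0.067 zmax 0.129 zmin 0.12
0.01 48 y 0.047 0.089 mid 0.068 zmax 0.144 zmin 0.12
0.02 57 y 0.041 0.091 mid 0.066 zmax 0.151 zmin 0.12
0.03 55 y 0.039 0.09 mid 0.065 zmax 0.152 zmin 0.12
0.04 49 y 0.04 0.082 mid 0.061 zmax 0.157 zmin 0.121
0.05 51 y 0.044 0.076 mid 0.06 zmax 0.167 zmin 0.123
0.06 44 y 0.05 0.078 mid 0.064 zmax 0.178 zmin 0.125
0.07 43 y 0.054 0.078 mid 0.066 zmax 0.187 zmin 0.151
0.08 17 y 0.055 0.078 mid 0.067 zmax 0.185 zmin 0.162
```

View pics/side12.png

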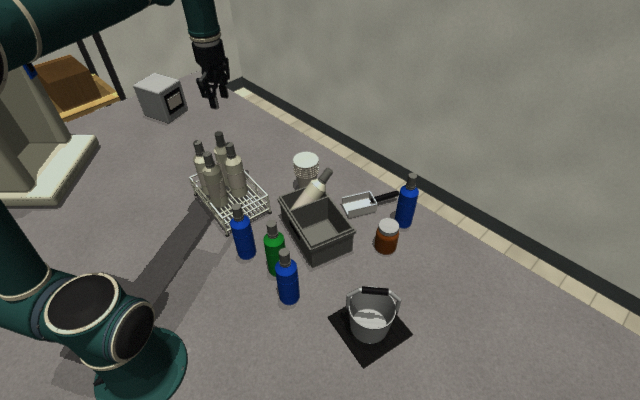

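All four upright bottles stand in the rack (side view 200–240, 135–200). The wedged bottle's cap measures at about bin (0.09, 0.069, 0.178), which matches the 41° geometry. I'll approach it along its axis, starting with the turn and move.

Call:
play_rows --motion '[[[0.05,-0.06,0],[0,0,0.1]],[[0.12,-0.16,0],[0,0,0.3]],[[0.2,-0.27,0],[0,0,0.5]],[[0.28,-0.38,0],[0,0,0.7]],[[0.36,-0.49,0],[0,0,0.9]],[[0.44,-0.6,0],[0,0,0.955]],[[0.4825,-0.66,0],[0,0,0.955]],[[0.4825,-0.66,0],[0,0,0.955]],[[0.4825,-0.66,0],[0,0,0.955]]]' --gripper 0.25

```text
time: 47.78
tool_pos: [0.7189, 0.0451, 0.3762]
tcp_rot: [-1.334, -0.986, 0.988]
wrist_force: [0.4, -0.0, 0.3]
width: 0.752
```

```bash
python3 wr.py 13; python3 - <<'E'
from h import *
st=bot.read_state()
M=R.from_rotvec(st['tcp_rot'])
Yb=np.array([.292,.956,0]);Yb/=np.linalg.norm(Yb)
y=M.as_matrix()[:,0]; print(np.degrees(np.arctan2(y[1],y[0])))
print('tilt vec norm',(Yb*np.radians(41)/(np.pi/4)).round(3))
print('shift',((np.array([.7588,.0337,.240])-st['tool_pos'])/.4).round(3))
E
```

```text
[0.7189 0.0451 0.3762] 0.7520802282936008 [0.293 0.956 0.   ] [ 0.03  0.31  1.29  0.    1.55 -1.25]
bottle1 0.7 [ 0.834 -0.159  0.001]
wedged_bottle 0.8 [0.578 0.087 0.019]
73.04082000823942
tilt vec norm [0.266 0.871 0.   ]
shift [ 0.1   -0.031 -0.343]
```

View pics/w13.png

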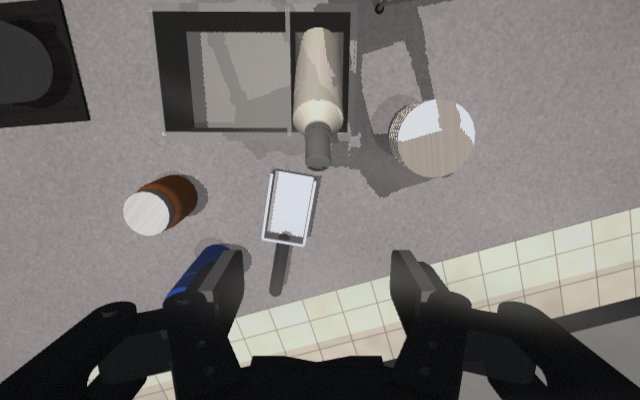

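Bottle and bin walls run vertically in the picture with the neck at column 318, so the heading is right. Tilting the tool 41°.

Call:
play_rows --motion '[[[0.02,-0.006,0],[0.05,0.16,0]],[[0.04,-0.012,-0.05],[0.1,0.33,0]],[[0.06,-0.018,-0.1],[0.15,0.5,0]],[[0.08,-0.025,-0.16],[0.2,0.67,0]],[[0.1,-0.031,-0.22],[0.266,0.871,0]],[[0.1,-0.031,-0.28],[0.266,0.871,0]],[[0.1,-0.031,-0.28],[0.266,0.871,0]],[[0.1,-0.031,-0.28],[0.266,0.871,0]]]'

```text
time: 48.92
tool_pos: [0.7594, 0.0332, 0.2687]
tcp_rot: [-0.737, -0.546, 1.191]
wrist_force: [-0.0, -0.1, 1.0]
width: 0.749
```

```bash
cat > wg.py <<'E'
import sys
from h import *
im,d,st=shot('wrist','w'+sys.argv[1]); im2,d2,_=shot('side','side'+sys.argv[1])
M=R.from_rotvec(st['tcp_rot']).as_matrix(); print(st['tool_pos'].round(4),'u',(-M[:,1]).round(3),'jaw',M[:,0].round(3),st['q'].round(2))
a=np.radians(-17);Xb=np.array([np.cos(a),np.sin(a),0]);Yb=np.array([-Xb[1],Xb[0],0]);B=np.array([.600,.010,0])
def w(x,y,z): return B+x*Xb+y*Yb+np.array([0,0,z])
u=.656*Xb+np.array([0,0,.755]); 
for s in (.167,.2,.287):
    t=w(-.0429,.0695,.0234)+s*u; print(s,t.round(4),'shift',((t-st['tool_pos'])/.4).round(3))
print('want u',u.round(3))
r=cams.mark_of('wrist','wedged_bottle'); print([(x['conf'],toW('wrist',x['xyz'],st).round(3)) for x in r[:1]])
E
python3 wg.py 14
```

```text
[0.7594 0.0332 0.2687] u [ 0.624 -0.191  0.758] jaw [0.292 0.957 0.001] [-0.06  0.93  0.68  0.19  2.22 -1.27]
0.167 [0.6841 0.057  0.1495] shift [-0.188  0.059 -0.298]
0.2 [0.7048 0.0506 0.1744] shift [-0.137  0.044 -0.236]
0.287 [0.7593 0.034  0.2401] shift [-0.     0.002 -0.072]
want u [ 0.627 -0.192  0.755]
[(0.56, array([0.576, 0.09 , 0.02 ]))]
```

View pics/w14.png

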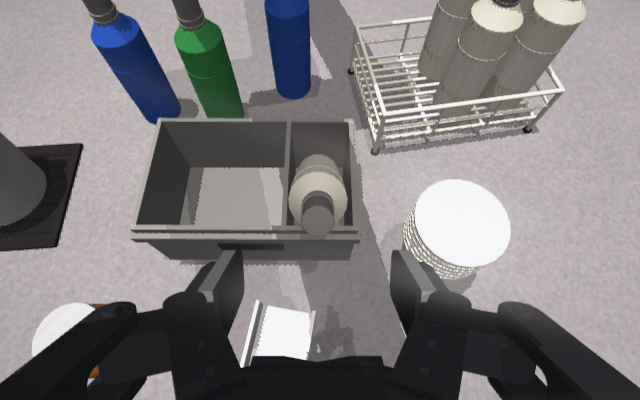

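View pics/side14.png

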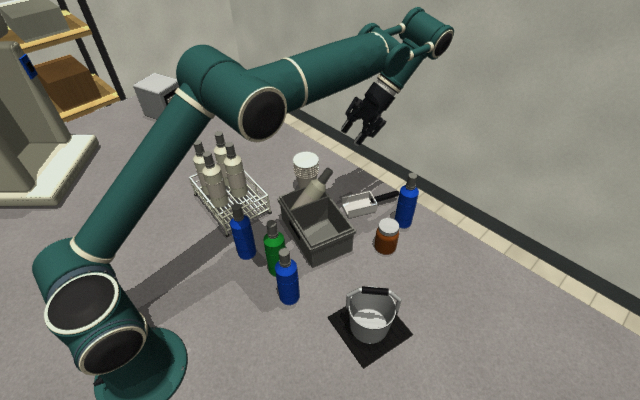

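The tool is aligned with the bottle axis (cap at (318,213), same column). Driving in along the axis.

Call:
play_rows --motion '[[[0,0.002,-0.04],[0,0,0]],[[-0.005,0.003,-0.08],[0,0,0]],[[-0.05,0.016,-0.132],[0,0,0]],[[-0.1,0.03,-0.192],[0,0,0]],[[-0.14,0.043,-0.24],[0,0,0]],[[-0.17,0.053,-0.276],[0,0,0]],[[-0.186,0.058,-0.296],[0,0,0]],[[-0.186,0.058,-0.296],[0,0,0]],[[-0.186,0.058,-0.296],[0,0,0]]]'

```text
time: 50.2
tool_pos: [0.6855, 0.0553, 0.1469]
tcp_rot: [-0.735, -0.543, 1.191]
wrist_force: [0.0, -0.1, 0.3]
width: 0.753
```

```bash
python3 wg.py 15
```

```text
[0.6855 0.0553 0.1469] u [ 0.626 -0.192  0.756] jaw [ 0.293  0.956 -0.   ] [-0.04  0.81  1.11  0.18  1.91 -1.31]
0.167 [0.6841 0.057  0.1495] shift [-0.004  0.004  0.006]
0.2 [0.7048 0.0506 0.1744] shift [ 0.048 -0.012  0.069]
0.287 [0.7593 0.034  0.2401] shift [ 0.185 -0.053  0.233]
want u [ 0.627 -0.192  0.755]
[(0.71, array([0.578, 0.088, 0.022]))]
```

View pics/w15.png

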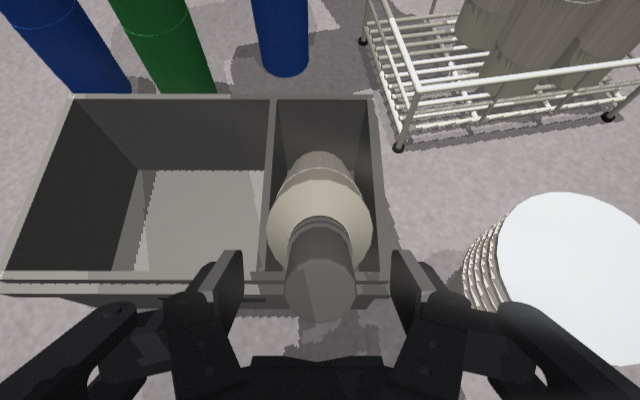

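View pics/side15.png

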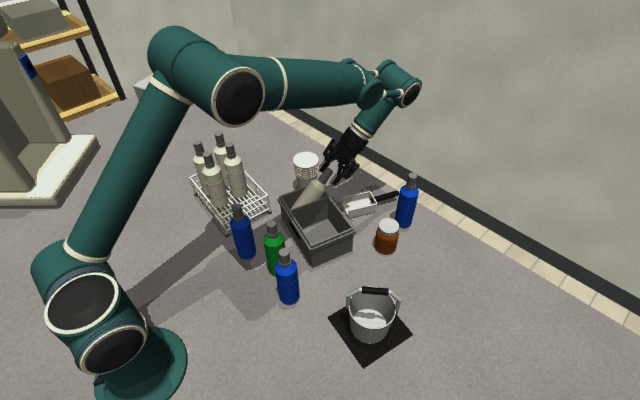

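The neck at (320,275) is centred between the open pads. Gripping.

Call:
play_rows --motion '[[[-0.002,0.001,0.004],[0,0,0]],[[-0.002,0.001,0.004],[0,0,0]],[[-0.002,0.001,0.004],[0,0,0]],[[-0.002,0.001,0.004],[0,0,0]],[[-0.002,0.001,0.004],[0,0,0]],[[-0.002,0.001,0.004],[0,0,0]],[[-0.002,0.001,0.004],[0,0,0]]]' --gripper 1 --squeeze 90

```text
time: 51.22
tool_pos: [0.6844, 0.0559, 0.1485]
tcp_rot: [-0.735, -0.543, 1.191]
wrist_force: [3.1, -1.0, 3.8]
width: 0.282
```

Call:
play_rows --motion '[[[0.004,-0.001,0.015],[0,0,0]],[[0.01,-0.003,0.04],[0,0,0]],[[0.02,-0.006,0.08],[0,0,0]],[[0.03,-0.009,0.12],[0,0,0]],[[0.03,-0.009,0.12],[0,0,0]]]'

```text
time: 51.85
tool_pos: [0.6976, 0.0521, 0.1989]
tcp_rot: [-0.738, -0.546, 1.189]
wrist_force: [-0.2, 0.3, -5.1]
width: 0.286
```

```bash
python3 wg.py 16; python3 chk.py 16 | grep -v bottle1
```

```text
[0.6976 0.0521 0.1989] u [ 0.623 -0.192  0.758] jaw [0.293 0.956 0.001] [-0.04  0.8   1.03  0.18  2.   -1.3 ]
0.167 [0.6841 0.057  0.1495] shift [-0.034  0.012 -0.124]
0.2 [0.7048 0.0506 0.1744] shift [ 0.018 -0.004 -0.061]
0.287 [0.7593 0.034  0.2401] shift [ 0.154 -0.045  0.103]
want u [ 0.627 -0.192  0.755]
[(0.79, array([0.589, 0.084, 0.071]))]
tcp [0.6961 0.0522 0.1958] w 0.286 t 52.0 F [-0.1 -0.1 -4. ] q [-0.04  0.8   1.03  0.18  2.   -1.3 ]
scene pail 0.87 [ 0.475 -0.319  0.006] rack 0.062 -0.629
scene wedged_bottle 0.71 [0.594 0.089 0.069] rack 0.13 -0.21
side pail 0.85 [ 0.472 -0.315  0.01 ] rack 0.059 -0.626
side wedged_bottle 0.67 [0.585 0.083 0.073] rack 0.123 -0.217
```

View pics/w16.png

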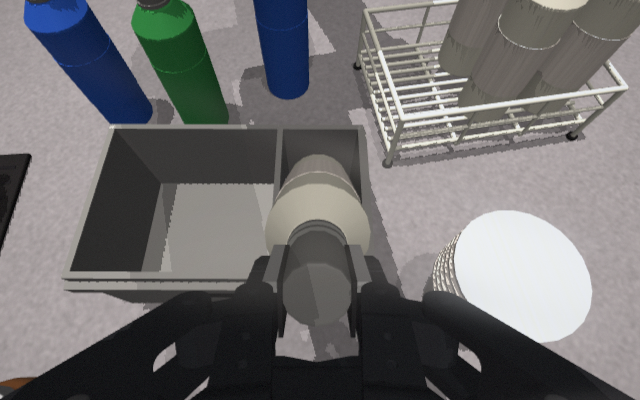

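The bottle is coming along (base moved up 48 mm). Lifting on, then turning upright.

Call:
play_rows --motion '[[[0,0,0.08],[0,0,0]],[[0,0,0.18],[0,0,0]],[[0,0,0.28],[0,0,0]],[[0,0,0.38],[0,0,0]],[[0,0,0.47],[0,0,0]],[[0,0,0.5],[0,0,0]],[[0,0,0.5],[0,0,0]]]'

```text
time: 53.28
tool_pos: [0.6964, 0.0523, 0.3964]
tcp_rot: [-0.736, -0.544, 1.19]
wrist_force: [-0.3, -0.1, -4.4]
width: 0.28
```

Call:
play_rows --motion '[[[0,0,0],[-0.03,-0.1,0]],[[0,0,0],[-0.08,-0.26,0]],[[0,0,0],[-0.13,-0.42,0]],[[0,0,0],[-0.18,-0.58,0]],[[0,0,0],[-0.22,-0.74,0]],[[0,0,0],[-0.266,-0.871,0]],[[0,0,0],[-0.266,-0.871,0]],[[0,0,0],[-0.266,-0.871,0]]]'

```text
time: 54.28
tool_pos: [0.6955, 0.0522, 0.3941]
tcp_rot: [-1.332, -0.984, 0.99]
wrist_force: [0.6, -0.1, -3.9]
width: 0.283
```

```bash
python3 wg.py 17; python3 chk.py 17 | grep -v bottle1
```

```text
[0.6955 0.0522 0.3941] u [ 0.005 -0.     1.   ] jaw [ 0.293  0.956 -0.001] [ 0.04  0.26  1.31  0.    1.57 -1.23]
0.167 [0.6841 0.057  0.1495] shift [-0.029  0.012 -0.611]
0.2 [0.7048 0.0506 0.1744] shift [ 0.023 -0.004 -0.549]
0.287 [0.7593 0.034  0.2401] shift [ 0.16  -0.046 -0.385]
want u [ 0.627 -0.192  0.755]
[(0.91, array([0.693, 0.051, 0.223]))]
tcp [0.6967 0.0519 0.3945] w 0.285 t 54.425 F [-0.2  0.4 -3.1] q [ 0.04  0.26  1.31  0.    1.57 -1.23]
scene pail 0.82 [ 0.474 -0.317  0.005] rack 0.061 -0.627
scene wedged_bottle 0.65 [0.699 0.052 0.225] rack 0.239 -0.234
side pail 0.84 [ 0.473 -0.316  0.01 ] rack 0.06 -0.626
side wedged_bottle 0.89 [0.69  0.057 0.229] rack 0.229 -0.23
```

View pics/side17.png

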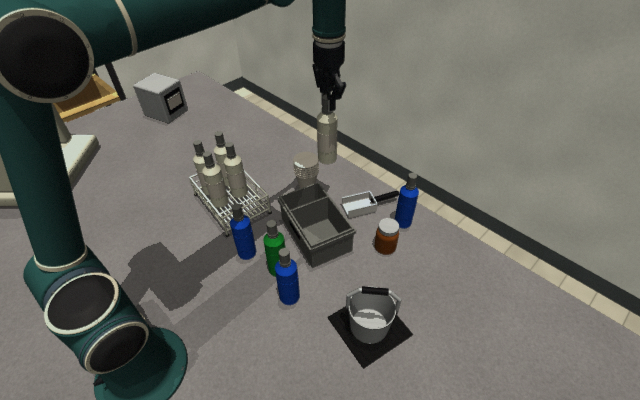

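The wedged bottle hangs upright (327,135), base within about 3 mm of the tool axis. Carrying it to the last row of the rack.

Call:
play_rows --motion '[[[-0.06,0.05,0.01],[0,0,0]],[[-0.14,0.12,0.02],[0,0,0]],[[-0.23,0.2,0.02],[0,0,0]],[[-0.32,0.28,0.02],[0,0,0]],[[-0.41,0.36,0.02],[0,0,0]],[[-0.49,0.44,0.02],[0,0,0]],[[-0.536,0.478,0.02],[0,0,0]],[[-0.536,0.478,0.02],[0,0,0]],[[-0.536,0.478,0.02],[0,0,0]]]'

```text
time: 55.95
tool_pos: [0.482, 0.2432, 0.4044]
tcp_rot: [-1.336, -0.988, 0.987]
wrist_force: [0.3, -0.8, -4.5]
width: 0.284
```

Call:
play_rows --motion '[[[0,0,-0.08],[0,0,0]],[[0,0,-0.18],[0,0,0]],[[0,0,-0.28],[0,0,0]],[[0,0,-0.35],[0,0,0]],[[0,0,-0.35],[0,0,0]],[[0,0,-0.35],[0,0,0]]]'

```text
time: 56.7
tool_pos: [0.4829, 0.2433, 0.2654]
tcp_rot: [-1.336, -0.988, 0.985]
wrist_force: [-0.1, -0.8, -3.1]
width: 0.28
```

```bash
python3 chk.py 18; python3 - <<'E'
import cv2
im=cv2.imread('pics/side18.png'); cv2.imwrite('pics/crop18.png',cv2.resize(im[80:280,140:400],None,fx=2.8,fy=2.8,interpolation=cv2.INTER_CUBIC))
E
```

```text
tcp [0.4829 0.2433 0.2654] w 0.28 t 56.7 F [-0.1 -0.8 -3.1] q [ 0.42 -0.01  1.85 -0.    1.3  -0.85]
scene pail 0.83 [ 0.475 -0.315  0.006] rack 0.062 -0.625
scene bottle1 0.83 [0.468 0.387 0.031] rack -0.031 0.071
scene bottle1 0.75 [0.452 0.321 0.033] rack -0.039 0.003
scene bottle1 0.72 [0.537 0.382 0.029] rack 0.038 0.074
scene bottle1 0.64 [0.528 0.309 0.03 ] rack 0.038 0.0
scene wedged_bottle 0.74 [0.486 0.249 0.1  ] rack 0.004 -0.064
side pail 0.74 [ 0.47  -0.314  0.011] rack 0.056 -0.625
side bottle1 0.88 [0.454 0.319 0.029] rack -0.037 0.001
side bottle1 0.69 [0.467 0.389 0.031] rack -0.032 0.072
side wedged_bottle 0.67 [0.477 0.244 0.1  ] rack -0.005 -0.07
```

View pics/crop18.png

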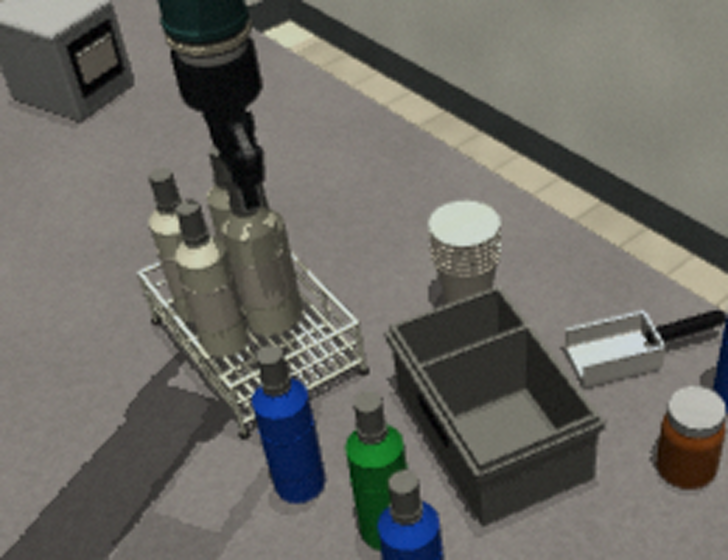

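The bottle hangs over the free front row, clear of its neighbours. Lowering.

Call:
play_rows --motion '[[[0,-0.008,-0.06],[0,0,0]],[[0,-0.008,-0.11],[0,0,0]],[[0,-0.008,-0.14],[0,0,0]],[[0,-0.008,-0.152],[0,0,0]],[[0,-0.008,-0.156],[0,0,0]],[[0,-0.008,-0.156],[0,0,0]]]'

```text
time: 57.85
tool_pos: [0.4822, 0.2405, 0.2023]
tcp_rot: [-1.336, -0.988, 0.987]
wrist_force: [0.2, 0.7, -2.8]
width: 0.283
```

Call:
play_rows --motion '[[[0,0,-0.004],[0,0,0]],[[0,0,-0.008],[0,0,0]],[[0,0,-0.01],[0,0,0]],[[0,0,-0.01],[0,0,0]]]'

```text
time: 58.35
tool_pos: [0.4826, 0.2405, 0.1993]
tcp_rot: [-1.336, -0.989, 0.986]
wrist_force: [0.0, -1.4, 5.9]
width: 0.279
```

Contact (+6 N). Releasing gently and withdrawing.

Call:
play_rows --motion '[[[0,0,0.001],[0,0,0]],[[0,0,0.001],[0,0,0]],[[0,0,0.001],[0,0,0]],[[0,0,0.001],[0,0,0]],[[0,0,0.001],[0,0,0]],[[0,0,0.001],[0,0,0]]]' --gripper 0.35

```text
time: 59.1
tool_pos: [0.4817, 0.2403, 0.198]
tcp_rot: [-1.335, -0.987, 0.987]
wrist_force: [-0.3, -0.3, -0.2]
width: 0.651
```

Call:
play_rows --motion '[[[0,0,0.04],[0,0,0]],[[0,0,0.12],[0,0,0]],[[0,0,0.25],[0,0,0]],[[0,0,0.4],[0,0,0]],[[0,0,0.5],[0,0,0]],[[0,0,0.5],[0,0,0]],[[0,0,0.5],[0,0,0]]]'

```text
time: 59.98
tool_pos: [0.4815, 0.2402, 0.3982]
tcp_rot: [-1.335, -0.988, 0.987]
wrist_force: [-0.2, 0.5, -0.1]
width: 0.65
```

```bash
python3 chk.py 19; python3 - <<'E'
import cv2
im=cv2.imread('pics/side19.png'); cv2.imwrite('pics/crop19.png',cv2.resize(im[100:380,160:440],None,fx=2.1,fy=2.1,interpolation=cv2.INTER_CUBIC))
im=cv2.imread('pics/scene19.png'); cv2.imwrite('pics/crop19b.png',cv2.resize(im[100:260,170:470],None,fx=2.6,fy=2.6,interpolation=cv2.INTER_CUBIC))
E
```

```text
tcp [0.4815 0.2402 0.3982] w 0.65 t 59.975 F [-0.2  0.5 -0.1] q [ 0.42 -0.06  1.65 -0.    1.54 -0.86]
scene pail 0.74 [ 0.472 -0.313  0.003] rack 0.058 -0.624
scene bottle1 0.9 [0.467 0.393 0.031] rack -0.033 0.076
scene bottle1 0.88 [0.532 0.384 0.032] rack 0.033 0.075
scene bottle1 0.8 [0.453 0.323 0.033] rack -0.038 0.005
scene bottle1 0.77 [0.525 0.312 0.032] rack 0.035 0.003
side pail 0.87 [ 0.471 -0.316  0.01 ] rack 0.058 -0.626
side bottle1 0.8 [0.528 0.312 0.026] rack 0.038 0.004
side bottle1 0.78 [0.532 0.381 0.029] rack 0.033 0.072
side bottle1 0.65 [0.466 0.387 0.029] rack -0.033 0.07
side bottle1 0.59 [0.453 0.319 0.025] rack -0.037 0.001
side wedged_bottle 0.79 [0.477 0.243 0.035] rack -0.004 -0.071
```

View pics/crop19.png

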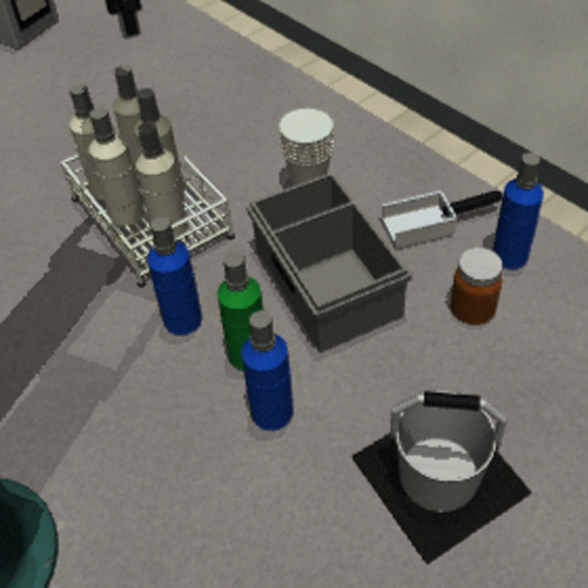

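View pics/crop19b.png

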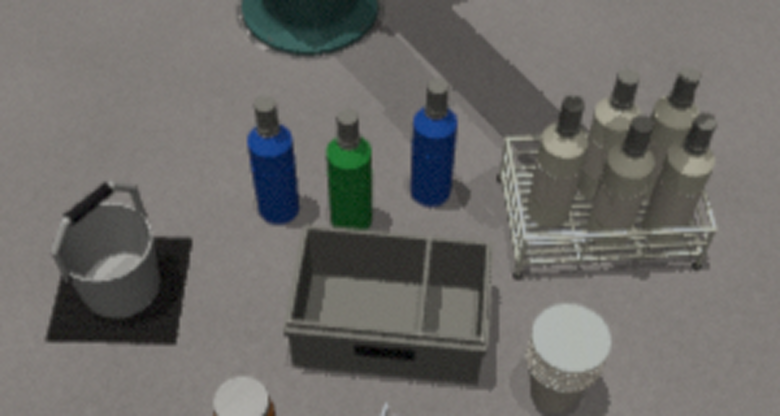

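All five white bottles stand in the rack, the bin is empty and the pail is on the mat. Waiting a second, then checking cap positions for tilt and that the pail hasn't moved before handing in.

Call:
play_rows --motion '[[[0,0,0],[0,0,0]],[[0,0,0],[0,0,0]],[[0,0,0],[0,0,0]],[[0,0,0],[0,0,0]],[[0,0,0],[0,0,0]],[[0,0,0],[0,0,0]],[[0,0,0],[0,0,0]],[[0,0,0],[0,0,0]]]'

```text
time: 61.38
tool_pos: [0.4817, 0.2403, 0.3981]
tcp_rot: [-1.335, -0.987, 0.987]
wrist_force: [0.4, -0.1, 0.3]
width: 0.649
```

```bash
python3 chk.py 20 | grep -E "pail|wedged"; python3 - <<'E'
from h import *
Ws={c:np.load(c+'20.npy') for c in('scene','side')}
for n,(x,y) in dict(A=(.465,.390),B=(.534,.382),C=(.453,.320),D=(.527,.310),E=(.481,.243)).items():
    o=[]
    for c,W in Ws.items():
        m=(W[...,2]>.2)&(W[...,2]<.25)&(np.hypot(W[...,0]-x,W[...,1]-y)<.03)
        p=W[m]; o+=[c,len(p),((p.min(0)+p.max(0))/2).round(3)[:2],p[:,2].max().round(3)]
    print(n,*o)
E
```

```text
scene pail 0.94 [ 0.471 -0.315  0.007] rack 0.058 -0.626
scene wedged_bottle 0.65 [0.482 0.243 0.031] rack 0.001 -0.071
side pail 0.92 [ 0.47  -0.314  0.01 ] rack 0.057 -0.625
side wedged_bottle 0.77 [0.478 0.244 0.036] rack -0.004 -0.07
A scene 115 [0.467 0.389] 0.239 side 115 [0.463 0.387] 0.238
B scene 120 [0.54 0.38] 0.238 side 110 [0.535 0.378] 0.238
C scene 110 [0.456 0.317] 0.239 side 119 [0.452 0.316] 0.237
D scene 118 [0.53  0.308] 0.237 side 114 [0.524 0.307] 0.238
E scene 112 [0.485 0.242] 0.238 side 126 [0.48 0.24] 0.237
```

Cap tops are at 0.237–0.239 m and lie above their bases, so all five bottles are upright. Handing in.

```bash
python3 -c "
from h import *
print(bot.finish_job(),bot.read_state()['time'])"
```

```text
the job is handed in; nothing more can be done
the job is handed in; nothing more can be done
```

The job is done and handed in after about 62 s of the 210 s allowed; the hand-in gives no verdict, so success rests on my last checks.

- **Pail:** it stands on the drip mat, measured about 5 mm from the mat's centre with its underside at 7–10 mm. It did not appear to be knocked aside at any point.
- **Bottles:** I moved all four upright bottles into the rack. I gripped the wedged one along its tilted axis, lifted it out, turned it upright and set it in the front row.
- **Rack check:** all five bases measure within the rack's limits (x within ±0.039 m, y from −0.071 to +0.076 m), with undersides at 25–36 mm. The cap tops are at 0.237–0.239 m and lie about 6 mm or less sideways from the bases, so the tilts look well under the limit.
- **Left alone:** the cups, topping jar, scoop and the blue and green look-alikes were not touched. In the last pictures they stand where they did at the start. I compared them by eye and did not measure them again at the end.
- **Disagreements:** the two cameras differed by up to 5 mm on some points, and the side camera put the wedged bottle's underside at 35–36 mm against 31 mm from the scene camera. The 36 mm reading is right at the limit, but its cap-top height matches the other bottles. No other check failed.

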